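# Fetch the spare feed roller from behind the cleaning supplies

### The arm

A 7-joint arm with a two-finger parallel gripper is mounted at the origin on the work surface. World frame = base frame: x ahead of the robot, y to its left, z up, the work surface at z = 0. Lengths are in m, angles in degrees, forces in N, time in s.
With the tool pointing down it reaches from about 0.425 to 1.025 m from the base axis. Payload 9.4 kg.
Tool frame: the origin (TCP) lies on the centre line of the jaws, within the pads' length; the fingertips stand 22 mm ahead of it and the grasp point (between the pads) lies 3 mm ahead of it (arm.finger_overhang is the distance from the TCP to the fingertips, in m); x points along the fingers, y is the direction in which the jaws open and shut, and the axes are right-handed (so a half turn about x gives the same grasp; the last joint's range is limited). The gripper opens to 93 mm and grips with 3 to 60 N. Pads are 15 mm wide; open, the fingers measure 128 mm over their backs; the gripper's body (75 mm by 188 mm) begins 65 mm behind the grasp point.
Start: joints at [64.532, 34.337, -0.143, 91.639, 0.103, 54.024, -4.572], TCP at [0.261, -0.677, 0.241] pointing down, gripper open.
Joint ranges: [-147.43, 147.43], [-19.82, 112.94], [-74.19, 73.91], [6.32, 146.72], [-59.91, 239.91], [6.04, 106.73], [-150.56, 150.56]. Speed limits (degrees/s): [127.2, 127.2, 172.46, 172.46, 180, 180, 180].

### API

Orientations are given as [roll, pitch, yaw] about the fixed x, y, z axes, in that order (R = Rz(yaw) Ry(pitch) Rx(roll)).
In Python, from station import arm gives the robot as it stands.
- The arm moves only by the tool servo_tool, never from a script. Its argument "plan" is text: rows parted by semicolons, each of 7 numbers parted by spaces: the opening, from 0 (shut) to 1 (fully open), then the shift along the tool's x, y, z in cm, then the turn, a rotation vector about the tool's x, y, z in rad. In form: hand tx ty tz ax ay az; .... A call has 1 to 8 rows; each row shifts and turns the commanded pose from where the row before left it, along the tool's axes as they then stand; what a row does not reach is not made up. A row lasts 1/10 s, in which the tool goes at most 50 mm and 8.59 degrees, less where a joint would pass 70% of its speed; a pose out of reach is approached as far as the arm can. A call with a gripper value outside its range is refused whole. The fingers move at their own pace and stop on an object; "force" is the grip in N (left out, the last holds). Time passes only in rows, so rows that do not move let the fingers close. It gives the time, the measured TCP pose, the force and the opening at its end, in the units of the state.
- arm.get_obs(): the state, without advancing time (a new reading comes with each control period).
- arm.camera(name): name is "scene" or "top" or "wrist"; returns a dict with "frame" (384x512x3 uint8, blue, green, red), "fx", "fy", "cx", "cy" (pixels), "R" (3x3) and "t" (3): a world point X has camera coordinates R X + t; the wrist camera has in their place "tool_from_camera" (4x4, takes a point from camera to tool coordinates, whose origin is the TCP and whose axes are the tool frame's). Camera axes: x right, y down, z forward; pixel columns grow to the right and rows downward; lengths in m; the calibration is good to about 2 mm. A picture is of the moment at which its call begins: read the wrist's pose just before it. There is no depth.
- arm.close_job(): hands the job in, once; it reports no verdict.
The state is a dict: "t": time; "qpos": joint angles; "joint_vel": joint speeds; "tau": joint torques, N m; "position": TCP position; "eef_rot": TCP orientation; "wrist_force": force on the tool from outside, world axes, zero at the start; "moment": the same for the moment, N m; "width": opening from 0.0 (shut) to 1.0 (fully open).
Only numpy, scipy, OpenCV 4.12 (cv2) and the standard library are available. Lean on these libraries where they do the work, as an engineer would, in place of code of your own. Each camera call takes 0.05 s, during which the arm holds its last target.

### The job

Clear the bottle, the square tin and the spray can that stand in front of the spare feed roller out of the service tray, standing all three on the dark rubber mat before touching the roller. Then lay the roller centred in the vee rests of the cradle plate, and after that put each container back upright exactly where it stood at the start. Do not tip the containers, and leave the carton, mug and screwdriver alone.

Things in the scene. Friction and masses are not known exactly. Their poses are not given: they have to be found in the camera images.
- bottle: White plastic cleaner bottle, upright: straight round body 44 mm in diameter up to 100 mm high, with a paper band, then a shoulder and a grey cap to 122 mm; 0.25 kg. Origin: centre of its underside, z up. It starts on one of the tray's three dark pads (which varies): its own place for this run.
- tin: Plain square metal tin, upright: 42 x 42 mm, 100 mm high, with a small black screw cap near one corner, to 114 mm; 0.3 kg. Origin: centre of its underside, z up, x and y square to its sides. It starts on one of the tray's three dark pads (which varies): its own place for this run. Sides then within 5 degrees of parallel to the tray's; its facing need not be restored.
- spray: Slim steel spray can, upright: 38 mm in diameter up to 98 mm, then a white domed cap to 124 mm; 0.22 kg. Origin: centre of its underside, z up. It starts on one of the tray's three dark pads (which varies): its own place for this run.
- roller: Spare feed roller, lying: dark grey rubber drum 36 mm in diameter, 120 mm long, a 10 mm steel stub axle 18 mm long at each end; 0.3 kg. Origin: its middle, on its axis; own y along the axis. It starts in two vee rests at the back of the tray, along the tray's y, axis 33.5 mm and top 51.5 mm above the table, 53 mm behind the containers' centre line (about 13 mm free between).
- tray: Grey service tray, fixed, 180 (x) x 220 mm (y), floor top 6 mm above the table, lip 12 mm high. Origin: centre of its underside; x points away from the robot. Three 50 mm square dark pads, flush with the floor, at x = -18, y = -56, 0, 56 mm: the containers' places. At x = 35 mm the roller's two vee rests, 12 mm wide, at y = -45 and 45 mm, 32 mm high from the table.
- mat: Dark rubber mat lying on the table at one side of the tray (left or right), fixed, 260 mm (x) x 130 mm (y), 3 mm thick: the side area for the containers. Origin: centre of its underside; x along its long side.
- cradle: Aluminium plate at the other side of the tray, fixed, 80 (x) x 160 mm (y), 6 mm thick, with two black 90 degree vee rests, 12 mm wide, at y = -45 and 45 mm (78 mm free between), 48 mm wide at the mouth, 32 mm high from the table; they centre the drum. Origin: centre of the underside. Seated, the roller's origin is 33.5 mm above it, their y axes parallel (either way round).
- carton: Bystander: small closed cardboard carton, 40 x 75 x 28 mm high, on the table between robot and tray. Origin: centre of its underside. Leave alone.
- mug: Bystander: white mug, 76 mm in diameter, 90 mm high, between robot and tray. Origin: centre of its underside. Leave alone.
- screwdriver: Bystander: screwdriver lying on the table beyond the tray, about 200 mm long. Origin: its underside, midway along; x along it. Leave alone.

How it is judged:
By the outcome, as a careful person would: the job done as asked, in the order asked, and still so for the second after the job is handed in, with the robot touching nothing.
It also fails if it takes over 136 s, if anything falls off the work surface, if the arm or the gripper's body presses on something with over 40 N, if the wrist force passes 120 N, or if a joint passes its speed limit or range.

## Working session

There is one attempt and no reset: what is moved stays moved. The work goes in short steps, Python scripts to look and compute and a tool call to move; the robot and the scene stay as the last step left them, time stands still between calls to the robot, and variables do not carry over. Pictures are saved under pics/ and viewed, and the job is handed in when it is done.

Besides the shell and the picture viewer there is one more tool, called after "Request:" as name(argument=value, ...) on one line, values as JSON. servo_tool: Moves the arm, as the interface text tells. Its arguments: {"type":"object","properties":{"plan":{"type":"string"},"force":{"type":"number"}},"required":["plan"]}

```bash
ls; mkdir -p pics; cat > h.py <<'E'
import numpy as np, cv2
from station import arm
def snap(name,fn):
    c=arm.camera(name); cv2.imwrite('pics/'+fn+'.png',c['frame']); return c
E
python3 - <<'E'
from h import *
print(arm.get_obs(), arm.finger_overhang)
for n in ('scene','top','wrist'):
    c=snap(n,n+'0'); print(n,c['fx'],c['cx'],c['cy'],c.get('R'),c.get('t'),c.get('tool_from_camera'))
    np.savez('pics/'+n+'0.npz',**{k:v for k,v in c.items()})
E
```

```text
pics
{'t': 0.0, 'qpos': array([64.53324192, 34.38411742, -0.14671276, 91.67849662,  0.1042244 ,
       54.02462848, -4.57282372]), 'joint_vel': array([ 0.0525293 , -0.01480108, -0.06179336,  0.0641865 ,  0.04059472,
       -0.05329752,  0.07710572]), 'tau': array([-2.30954420e-04, -7.65071511e+01,  1.49778899e+00, -2.52352935e+01,
       -5.23905444e-02,  1.70103111e-02,  1.73720277e-04]), 'position': array([ 0.2605044 , -0.67611245,  0.23977991]), 'eef_rot': array([-84.50762011,  89.91287742, 116.56874445]), 'wrist_force': array([0.3731075 , 0.18953643, 0.25489505]), 'moment': array([-0.00503553,  0.00435924, -0.03368637]), 'width': 0.9973129333849466} 0.022
scene 487.84068424824585 252.4497425970914 192.72737248207517 [[-0.90386068  0.42774734  0.0082508 ]
 [ 0.23455733  0.51158064 -0.82660034]
 [-0.35779705 -0.74519626 -0.5627289 ]] [ 0.52879086 -0.09109009  1.2700406 ] None
top 376.77532128575734 259.33325655451824 195.18793701033704 [[-0.00156831 -0.99976284 -0.02172123]
 [-0.98997891  0.00461941 -0.14113968]
 [ 0.14120655  0.02128221 -0.98975137]] [0.01192251 0.56200348 0.87809207] None
wrist 266.94645777247865 251.57444896119185 194.8694061139149 None None [[-3.66833148e-04 -2.70953517e-01  9.62592363e-01 -1.44334358e-01]
 [ 9.99999862e-01 -4.61252690e-04  2.51253873e-04  4.37404868e-04]
 [ 3.75920197e-04  9.62592322e-01  2.70953649e-01 -7.49514513e-02]
 [ 0.00000000e+00  0.00000000e+00  0.00000000e+00  1.00000000e+00]]
```

View pics/scene0.png

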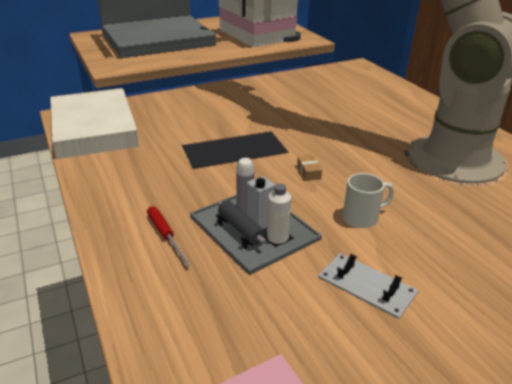

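View pics/top0.png

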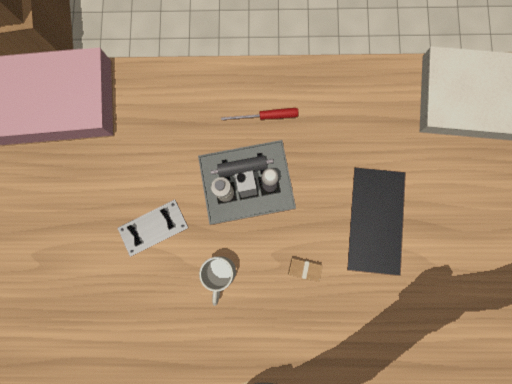

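View pics/wrist0.png

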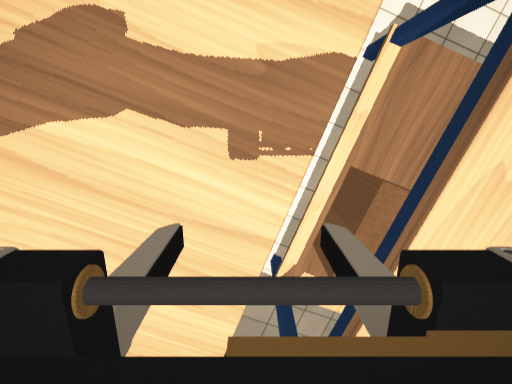

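The top view shows the tray at about (247,183), with the bottle at its left (222,187), the tin at (246,183) and the spray at (270,180). The roller lies behind them at (242,166). The mat is at (377,221), the cradle at (153,228), the mug at (217,275) and the carton at (306,269).

```bash
cat >> h.py <<'E'
def ray(c,uv,z):
    d=np.array([(uv[0]-c['cx'])/c['fx'],(uv[1]-c['cy'])/c['fy'],1.]); R=np.array(c['R']);t=np.array(c['t'])
    o=-R.T@t; d=R.T@d; s=(z-o[2])/d[2]; return o+s*d
def proj(c,X):
    p=np.array(c['R'])@np.array(X)+np.array(c['t']); return np.array([c['cx']+c['fx']*p[0]/p[2],c['cy']+c['fy']*p[1]/p[2]])
E
python3 - <<'E'
from h import *
c=dict(np.load('pics/top0.npz')); s=dict(np.load('pics/scene0.npz'))
f=c['frame']; 
cv2.imwrite('pics/topz.png',cv2.resize(f[120:300,100:420],None,fx=2.5,fy=2.5,interpolation=cv2.INTER_CUBIC))
cv2.imwrite('pics/scz.png',cv2.resize(s['frame'][120:320,170:430],None,fx=3,fy=3,interpolation=cv2.INTER_CUBIC))
hsv=cv2.cvtColor(f,cv2.COLOR_BGR2HSV)
m=((hsv[...,1]<90)).astype(np.uint8)*255
m[:120]=0;m[300:]=0
m=cv2.morphologyEx(m,cv2.MORPH_OPEN,np.ones((3,3)))
cs,_=cv2.findContours(m,cv2.RETR_EXTERNAL,cv2.CHAIN_APPROX_NONE)
for k in cs:
    a=cv2.contourArea(k)
    if a<150: continue
    r=cv2.minAreaRect(k); b=cv2.boxPoints(r)
    print(a,r)
    for z in (.003,.006,.012): 
        P=np.array([ray(c,p,z) for p in b]); print(z,P.mean(0).round(4),[float(np.linalg.norm(P[i]-P[(i+1)%4]).round(4)) for i in range(2)],np.degrees(np.arctan2(*(P[1]-P[0])[[1,0]])).round(2))
E
```

```text
1068.5 ((215.10411071777344, 274.36749267578125), (34.99116516113281, 42.573516845703125), 38.1572265625)
0.003 [0.3708 0.1205 0.003 ] [0.1037, 0.087] -37.99
0.006 [0.371  0.1201 0.006 ] [0.1033, 0.0867] -37.99
0.012 [0.3713 0.1192 0.012 ] [0.1027, 0.0862] -37.99
2058.5 ((151.90000915527344, 227.80001831054688), (32.64659118652344, 66.18760681152344), 63.43495178222656)
0.003 [0.4859 0.2818 0.003 ] [0.1658, 0.084] -63.2
0.006 [0.4857 0.2809 0.006 ] [0.1653, 0.0837] -63.2
0.012 [0.4854 0.279  0.012 ] [0.1642, 0.0832] -63.2
5220.0 ((376.78936767578125, 221.054443359375), (52.90880584716797, 103.95995330810547), 3.945185899734497)
0.003 [ 0.5033 -0.2821  0.003 ] [0.2609, 0.1333] -5.94
0.006 [ 0.503  -0.2813  0.006 ] [0.2601, 0.1328] -5.94
0.012 [ 0.5026 -0.2795  0.012 ] [0.2585, 0.132] -5.94
6073.5 ((245.87265014648438, 181.67495727539062), (71.10391235351562, 88.64349365234375), 79.3150863647461)
0.003 [0.6035 0.0454 0.003 ] [0.2292, 0.1845] -79.43
0.006 [0.603  0.0453 0.006 ] [0.2285, 0.1839] -79.43
0.012 [0.6019 0.0449 0.012 ] [0.2271, 0.1828] -79.43
1447.0 ((465.0, 130.0), (20.0, 92.0), 90.0)
0.003 [ 0.7341 -0.5174  0.003 ] [0.2344, 0.0533] -90.53
0.006 [ 0.7331 -0.5158  0.006 ] [0.2336, 0.0531] -90.53
0.012 [ 0.7312 -0.5125  0.012 ] [0.2322, 0.0527] -90.53
2184.0 ((56.0, 132.0), (24.0, 112.0), 90.0)
0.003 [0.7378 0.5461 0.003 ] [0.2997, 0.0652] -90.53
0.006 [0.7369 0.5443 0.006 ] [0.2987, 0.065] -90.53
0.012 [0.7349 0.5408 0.012 ] [0.2968, 0.0646] -90.53
```

View pics/topz.png

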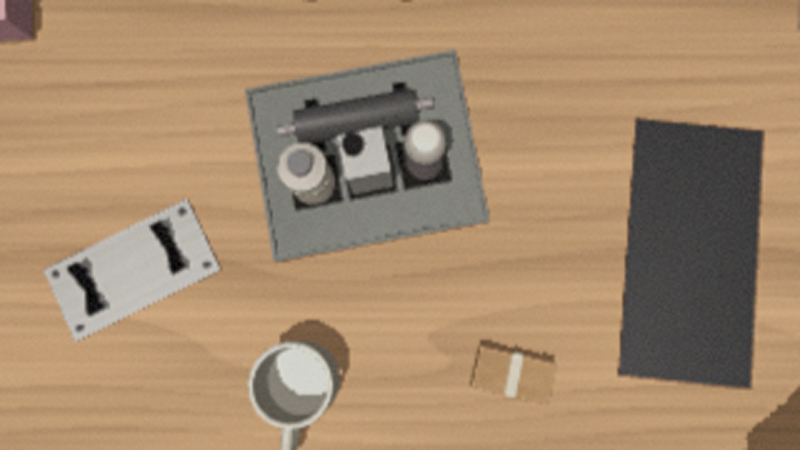

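View pics/scz.png

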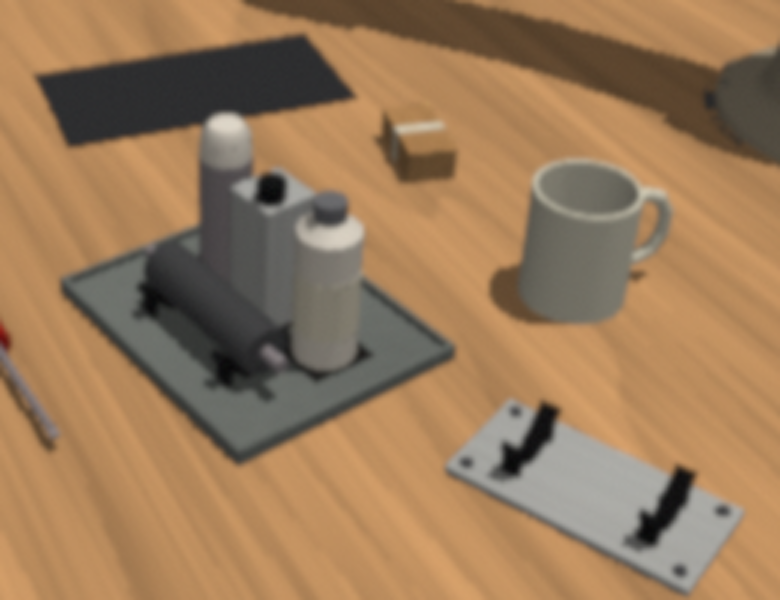

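```bash
cat >> h.py <<'E'
from scipy.spatial.transform import Rotation as Ro
def toolR(o): 
    r,p,y=o['eef_rot']; return Ro.from_euler('xyz',[r,p,y],degrees=True).as_matrix()
def yaw_y(R): return np.degrees(np.arctan2(R[1,1],R[0,1]))
def go(target,jaw=None):
    "distance to target in tool axes cm, and turn about tool x (rad) to bring tool y to heading jaw (deg)"
    o=arm.get_obs(); R=toolR(o); p=np.array(o['position'])
    d=(R.T@(np.array(target)-p))*100; print('t',round(o['t'],2),'pos',p.round(4),'jaw',yaw_y(R).round(2),'shift cm',d.round(2))
    if jaw is not None:
        a=(jaw-yaw_y(R)+180)%360-180
        # tool x is down: turning +a about tool x lowers heading
        Rn=R@Ro.from_rotvec([-np.radians(a),0,0]).as_matrix()
        print('turn rx',(-np.radians(a)).round(3),'shift after turn',(Rn.T@(np.array(target)-p)*100).round(2))
E
python3 - <<'E'
from h import *
o=arm.get_obs(); print(toolR(o).round(3)); go([.584,.045,.30],10)
c=dict(np.load('pics/top0.npz')); s=dict(np.load('pics/scene0.npz'))
# tray corners by eye in topz (2.5x, off 100,120), outer top edge z=.012
T=[(247,90),(456,52),(489,222),(276,261)]
P=np.array([ray(c,(100+u/2.5,120+v/2.5),.012) for u,v in T]);print(P.round(4));print('tray',P.mean(0).round(4),[np.degrees(np.arctan2(*(P[0]-P[1])[[1,0]])),np.degrees(np.arctan2(*(P[3]-P[2])[[1,0]])),np.degrees(np.arctan2(*(P[0]-P[3])[[1,0]]))],np.linalg.norm(P[0]-P[1]),np.linalg.norm(P[1]-P[2]))
for n,uv,z in (('bcap',(300,160),.128),('tincap',(354,145),.12),('spray',(426,140),.125)): print(n,ray(c,(100+uv[0]/2.5,120+uv[1]/2.5),z).round(4))
Tt=[(338,142),(386,130),(393,185),(349,193)]
E
```

```text
[[-0.001  0.36  -0.933]
 [ 0.001 -0.933 -0.36 ]
 [-1.    -0.001  0.   ]]
t 0.15 pos [ 0.2606 -0.6762  0.24  ] jaw -68.93 shift cm [ -5.94 -55.67 -56.11]
turn rx -1.378 shift after turn [ -5.94  44.37 -65.41]
[[ 0.668   0.1655  0.012 ]
 [ 0.7065 -0.0485  0.012 ]
 [ 0.5313 -0.0796  0.012 ]
 [ 0.4931  0.1328  0.012 ]]
tray [0.5997 0.0426 0.012 ] [np.float64(100.17306280462483), np.float64(100.20206031968877), np.float64(10.59117955821318)] 0.21749407446694458 0.1778712743315049
bcap [0.5749 0.0954 0.128 ]
tincap [0.5897 0.0481 0.12  ]
spray [ 0.5929 -0.0163  0.125 ]
```

Request:
servo_tool(plan="1 0 0 -5 -0.069 0 0; 1 0 0 -5 -0.069 0 0; 1 0 0 -5 -0.069 0 0; 1 -1 0 -5 -0.069 0 0; 1 -1 0 -5 -0.069 0 0; 1 -1 0 -5 -0.069 0 0; 1 -1 0 -5 -0.069 0 0; 1 -1 0 -5 -0.069 0 0")

```text
t: 0.95
position: [0.5823, -0.4521, 0.2896]
eef_rot: [-76.8, 90.0, 156.1]
wrist_force: [0.2, -1.2, -0.3]
width: 0.999
```

Request:
servo_tool(plan="1 -1 0 -5 -0.069 0 0; 1 0 -2 -4.5 -0.069 0 0; 1 0 -2 -4.5 -0.069 0 0; 1 0 -2 -4.5 -0.069 0 0; 1 0 -2 -4.5 -0.069 0 0; 1 0 -2 -4.5 -0.069 0 0; 1 0 0 -4.5 -0.069 0 0; 1 0 0 -4.5 -0.069 0 0")

```text
t: 1.75
position: [0.6349, -0.0798, 0.2996]
eef_rot: [21.8, 90.0, -73.7]
wrist_force: [1.9, -0.2, 0.8]
width: 0.998
```

```bash
python3 - <<'E'
from h import *
go([.584,.045,.30],10.2)
print(arm.get_obs()['qpos'])
E
```

```text
t 1.75 pos [ 0.6349 -0.0798  0.2996] jaw -5.51 shift cm [ -0.05  -6.27 -11.93]
turn rx -0.274 shift after turn [ -0.05  -2.8  -13.19]
[ 15.50634084  26.26253852 -19.79295996  98.83914634  10.35067701
  56.68528671 -13.62064761]
```

Request:
servo_tool(plan="1 0 0 0 -0.137 0 0; 1 0 0 0 -0.137 0 0; 1 0 -0.9 -4.4; 1 0 -0.9 -4.4; 1 0 -1 -4.4; 1 0 0 0; 1 0 0 0")

```text
invalid input
```

Request:
servo_tool(plan="1 0 0 0 -0.137 0 0; 1 0 0 0 -0.137 0 0; 1 0 -0.9 -4.4 0 0 0; 1 0 -0.9 -4.4 0 0 0; 1 0 -1 -4.4 0 0 0; 1 0 0 0 0 0 0; 1 0 0 0 0 0 0")

```text
t: 2.45
position: [0.5842, 0.0445, 0.2996]
eef_rot: [6.2, 90.0, -73.7]
wrist_force: [-0.1, 0.0, -0.0]
width: 0.998
```

```bash
cat >> h.py <<'E'
def wcam(fn):
    o=arm.get_obs(); c=arm.camera('wrist'); R=toolR(o);T=np.eye(4);T[:3,:3]=R;T[:3,3]=o['position']
    M=T@np.array(c['tool_from_camera']); Rc=M[:3,:3].T
    d=dict(frame=c['frame'],fx=c['fx'],fy=c['fy'],cx=c['cx'],cy=c['cy'],R=Rc,t=-Rc@M[:3,3])
    cv2.imwrite('pics/'+fn+'.png',c['frame']); np.savez('pics/'+fn+'.npz',**d); return d
E
python3 - <<'E'
from h import *
go([.584,.045,.30],10.2)
w=wcam('w1')
cv2.imwrite('pics/w1z.png',cv2.resize(w['frame'],None,fx=1.5,fy=1.5,interpolation=cv2.INTER_CUBIC))
E
```

```text
t 2.45 pos [0.5842 0.0445 0.2996] jaw 10.17 shift cm [-0.04 -0.01 -0.05]
turn rx -0.001 shift after turn [-0.04 -0.01 -0.05]
```

View pics/w1z.png

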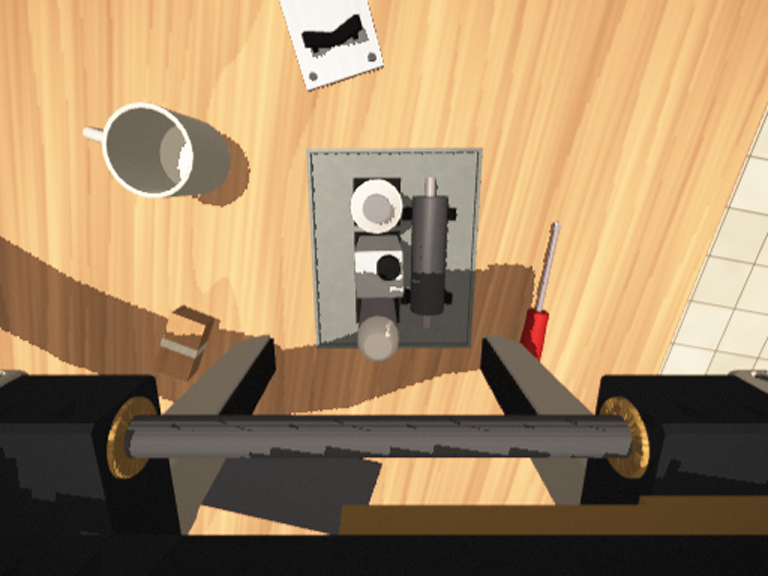

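The wrist view (×1.5) shows the bottle top at (377,206), the tin top at about (380,272), the spray dome at (378,337) and the roller at column 430. The tray corners are at (308,149), (482,148), (470,346) and (319,347).

```bash
python3 - <<'E'
from h import *
w=dict(np.load('pics/w1.npz'))
q=lambda u,v,z: ray(w,(u/1.5,v/1.5),z)
T=np.array([q(*p,.012) for p in [(308,149),(482,148),(470,346),(319,347)]]);print('tray',T.mean(0).round(4),[np.degrees(np.arctan2(*(T[1]-T[0])[[1,0]])).round(2),np.degrees(np.arctan2(*(T[0]-T[3])[[1,0]])).round(2)],np.linalg.norm(T[1]-T[0]),np.linalg.norm(T[0]-T[3]))
print('bottle body',q(377,206,.106).round(4),'cap',q(376,208,.128).round(4))
f=cv2.resize(w['frame'][110:250,190:350],None,fx=5,fy=5,interpolation=cv2.INTER_CUBIC);cv2.imwrite('pics/w1c.png',f)
E
```

```text
tray [0.6035 0.0439 0.012 ] [np.float64(10.46), np.float64(100.82)] 0.17705428825827713 0.21783869565792033
bottle body [0.5743 0.0971 0.106 ] cap [0.5736 0.0969 0.128 ]
```

View pics/w1c.png

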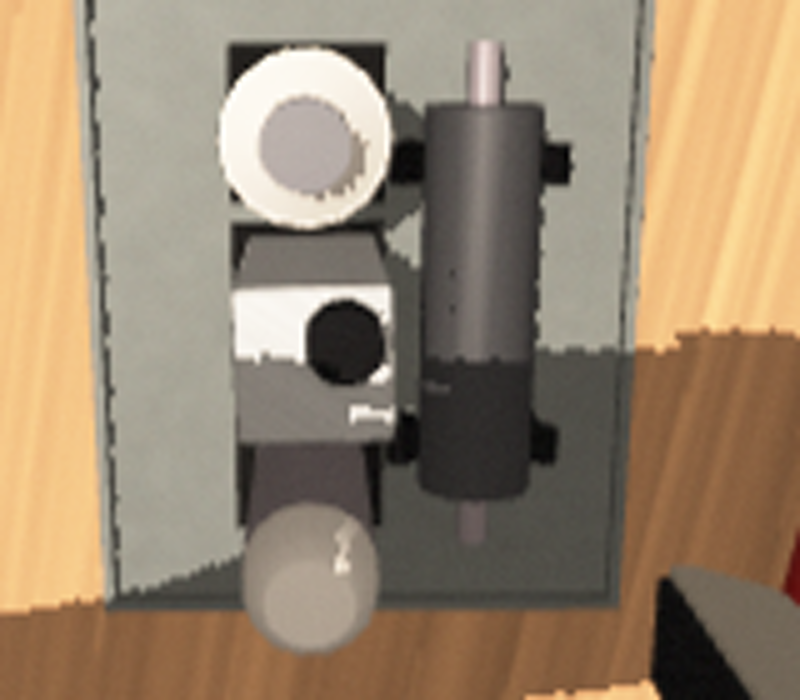

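```bash
python3 - <<'E'
from h import *
w=dict(np.load('pics/w1.npz'))
o=arm.get_obs();R=toolR(o);p=np.array(o['position'])
q=lambda u,v,z: ray(w,(190+u/5-.4,110+v/5-.4),z)
a=np.radians(10.4);C=np.array([.602,.0435]);Rt=np.array([[np.cos(a),-np.sin(a)],[np.sin(a),np.cos(a)]])
for n,u,v,z in [('bottle',306,136.5,.106),('bL',219,136,.106),('bR',393,136,.106),('tin',314,363,.106),('tinFL',234,286,.106),('tinFR',391,284,.106),('tinBL',238,443,.106),('tinBR',394,441,.106),('sprayL',244,575,.108),('sprayR',379,575,.108),('spraytip',310,590,.13),('rollL',424,200,.0335),('rollR',542,200,.0335),('rollfar',485,103,.0335),('rollnear',474,496,.0335)]:
    X=q(u,v,z);print(n,X.round(4),'tool y mm',((R.T@(X-p))[1]*1000).round(1),'tray mm',(Rt.T@(X[:2]-C)*1000).round(1))
E
```

```text
bottle [0.5736 0.0975 0.106 ] tool y mm -1.4 tray mm [-18.2  58.3]
bL [0.5523 0.0939 0.106 ] tool y mm -23.0 tray mm [-39.8  58.5]
bR [0.5948 0.1015 0.106 ] tool y mm 20.2 tray mm [ 3.4 58.3]
tin [0.5857 0.0412 0.106 ] tool y mm 0.7 tray mm [-16.4   0.7]
tinFL [0.562  0.0575 0.106 ] tool y mm -19.7 tray mm [-36.8  21. ]
tinFR [0.6014 0.0651 0.106 ] tool y mm 20.4 tray mm [ 3.3 21.3]
tinBL [0.5698 0.0164 0.106 ] tool y mm -19.3 tray mm [-36.6 -20.9]
tinBR [0.6102 0.0242 0.106 ] tool y mm 21.9 tray mm [  4.6 -20.5]
sprayL [ 0.5774 -0.0194  0.108 ] tool y mm -18.0 tray mm [-35.5 -57.4]
sprayR [ 0.6133 -0.013   0.108 ] tool y mm 18.5 tray mm [  0.9 -57.6]
spraytip [ 0.5941 -0.0115  0.13  ] tool y mm -0.2 tray mm [-17.7 -52.6]
rollL [0.613  0.0808 0.0335] tool y mm 34.5 tray mm [17.5 34.7]
rollR [0.6484 0.0871 0.0335] tool y mm 70.5 tray mm [53.5 34.5]
rollfar [0.6252 0.1122 0.0335] tool y mm 52.0 tray mm [35.2 63.4]
rollnear [ 0.6479 -0.0097  0.0335] tool y mm 53.1 tray mm [ 35.5 -60.6]
```

```bash
python3 - <<'E'
from h import *
go([.5945,-.0138,.086],10.5)
E
```

```text
t 2.5 pos [0.5846 0.0431 0.2994] jaw 10.04 shift cm [ 2.134e+01 -2.000e-02  5.770e+00]
turn rx -0.008 shift after turn [21.34 -0.07  5.77]
```

```bash
cat >> h.py <<'E'
def avg(n=6):
    L=[]
    for i in range(n):
        arm.camera('top'); o=arm.get_obs(); L.append(np.r_[o['position'],yaw_y(toolR(o)),o['wrist_force'],o['width']])
    L=np.array(L); return L.mean(0),L.std(0)
E
python3 - <<'E'
from h import *
m,s=avg(6);print(m.round(4),s.round(4)); go([.5945,-.0138,.086],10.5)
E
```

```text
[ 0.5848  0.0423  0.2992  9.9245  0.1733 -0.1675 -0.0139  1.0005] [1.000e-04 2.000e-04 0.000e+00 1.990e-02 5.970e-01 5.004e-01 3.426e-01
 3.100e-03]
t 2.8 pos [0.5847 0.0426 0.2992] jaw 9.94 shift cm [ 2.132e+01 -1.000e-02  5.730e+00]
turn rx -0.01 shift after turn [21.32 -0.06  5.73]
```

```bash
python3 - <<'E'
from h import *
w=wcam('w2');f=cv2.resize(w['frame'][110:250,190:350],None,fx=5,fy=5,interpolation=cv2.INTER_CUBIC);cv2.imwrite('pics/w2c.png',f)
E
```

```text
(no output)
```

View pics/w2c.png

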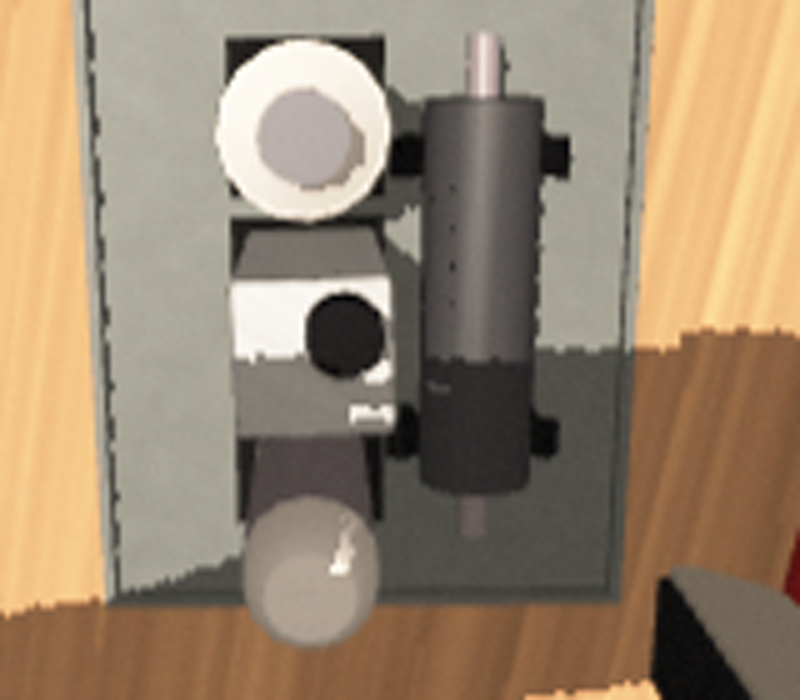

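The picture shifted by only about 7 zoomed pixels. I'll measure again with the arm settled.

```bash
python3 - <<'E'
from h import *
w=dict(np.load('pics/w2.npz'))
o=arm.get_obs();R=toolR(o);p=np.array(o['position'])
q=lambda u,v,z: ray(w,(190+u/5-.4,110+v/5-.4),z)
for n,u,v,z in [('bottle',303,130,.106),('tin',312.5,357,.106),('spray',311,569,.108),('spraytip',310,585,.13),('rollfar',485,97,.0335),('rollnear',474,491,.0335),('roll',481,200,.0335)]:
    X=q(u,v,z);print(n,X.round(4),'tool y mm',((R.T@(X-p))[1]*1000).round(1))
T=np.array([q((a/1.5-190+.4)*5,(b/1.5-110+.4)*5,.012) for a,b in [(308,147),(482,146),(470,344),(319,345)]]);print(T.mean(0))
go([.5945,-.0138,.086],10.5)
E
```

```text
bottle [0.5732 0.0972 0.106 ] tool y mm -1.8
tin [0.5855 0.041  0.106 ] tool y mm 0.5
spray [ 0.5951 -0.0163  0.108 ] tool y mm 0.1
spraytip [ 0.5941 -0.0119  0.13  ] tool y mm -0.2
rollfar [0.6255 0.1119 0.0335] tool y mm 52.2
rollnear [ 0.6477 -0.01    0.0335] tool y mm 53.0
roll [0.6306 0.0818 0.0335] tool y mm 52.1
[0.60343169 0.0442717  0.012     ]
t 2.85 pos [0.5847 0.0428 0.2993] jaw 9.96 shift cm [ 2.133e+01 -1.000e-02  5.750e+00]
turn rx -0.009 shift after turn [21.33 -0.06  5.75]
```

Request:
servo_tool(plan="1 3 0 2.9 -0.008 0 0; 1 4 0 2.9 0 0 0; 1 4 0 0 0 0 0; 1 4 0 0 0 0 0; 1 2.5 0 0 0 0 0; 1 0 0 0 0 0 0; 1 0 0 0 0 0 0; 1 0 0 0 0 0 0")

```text
t: 3.65
position: [0.5958, -0.0134, 0.126]
eef_rot: [81.4, 89.9, 1.9]
wrist_force: [0.1, 0.4, 0.4]
width: 0.998
```

```bash
python3 - <<'E'
from h import *
go([.5945,-.0138,.086],10.5)
w=wcam('w3'); snap('scene','s3')
E
```

```text
t 3.65 pos [ 0.5958 -0.0134  0.126 ] jaw 10.48 shift cm [ 4.   -0.15  0.01]
turn rx -0.0 shift after turn [ 4.   -0.15  0.01]
```

View pics/w3.png

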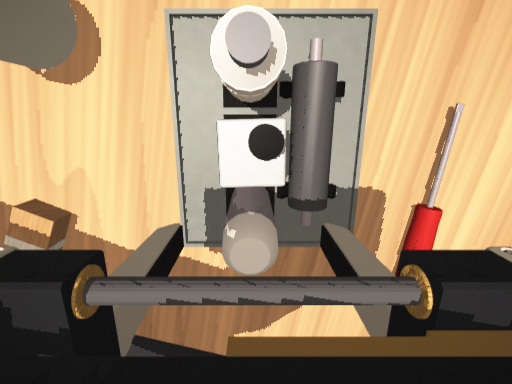

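```bash
python3 - <<'E'
from h import *
w=dict(np.load('pics/w3.npz'));R=toolR(arm.get_obs());m=(-w['R'].T@w['t'])
g=cv2.resize(w['frame'][0:280,200:350],None,fx=3,fy=3);cv2.imwrite('pics/w3c.png',cv2.resize(w['frame'][0:280,200:350],None,fx=2,fy=2))
M=cv2.cvtColor(w['frame'],cv2.COLOR_BGR2GRAY)
print('tin row150',M[150,212:292])
print('spray row250',M[250,215:285]); print('spray row215',M[215,218:282]); print('bot row48',M[48,205:292])
E
```

```text
tin row150 [190 189 191 188 191 180 217 246 252 252 252 252 252 252 252 252 252 252
 252 252 252 251 251 250 250 250 250 250 249 250 250 250 251 251 251 250
 250 241 113  51  49  46  48  47  46  47  44  46  44  47  44  43  42  45
  43  43  41  43  45  42  41  41  41  40  40  40  38  40  41  39 120 139
 132 174  97  86  85  75  40  38]
spray row250 [122 126 129 129 129 124 121 139 142 147 149 152 153 157 160 169 178 178
 179 178 179 179 178 179 177 178 178 180 179 179 178 178 179 178 179 181
 179 178 178 180 177 179 180 179 178 178 178 180 179 179 178 177 178 179
 171 159 155 154 149 148 146 142 139 117 107 110 112 113 115 113]
spray row215 [ 88  86  86  86  84  88  86  86  62  73  77  81  81  80  78  80  82  95
 115 132 143 143 144 145 145 146 147 145 145 147 148 147 146 145 146 146
 147 147 145 145 146 144 143 142 134 117  97  80  81  80  78  80  80  78
  78  48  79  85  85  82  85  86  85  85]
bot row48 [189 189 189 187 177 252 254 251 250 250 250 250 250 250 250 250 250 250
 250 250 250 250 231 206 204 204 203 202 203 204 202 201 202 202 201 201
 201 201 200 200 201 198 199 200 199 200 198 196 198 197 198 197 196 197
 198 196 194 195 193 196 193 196 195 174 147 157 159 159 160 159 159 198
 235 237 237 237 238 238 238 238 243 253 206 183 181 181 182]
```

Request:
servo_tool(plan="1 2 -0.1 0 0 0 0; 1 2 0 0 0 0 0; 1 0 0 0 0 0 0; 1 0 0 0 0 0 0; 1 0 0 0 0 0 0")

```text
t: 4.25
position: [0.5946, -0.0136, 0.0857]
eef_rot: [80.8, 89.9, 1.3]
wrist_force: [-0.1, 0.6, 1.7]
width: 0.998
```

```bash
python3 - <<'E'
from h import *
go([.5949,-.0136,.086],10.5)
E
```

```text
t 4.25 pos [ 0.5946 -0.0136  0.0857] jaw 10.49 shift cm [-0.02  0.03  0.01]
turn rx -0.0 shift after turn [-0.02  0.03  0.01]
```

Request:
servo_tool(plan="0 0 0 0 0 0 0; 0 0 0 0 0 0 0; 0 0 0 0 0 0 0; 0 0 0 0 0 0 0; 0 0 0 0 0 0 0; 0 0 0 0 0 0 0; 0 0 0 0 0 0 0; 0 0 0 0 0 0 0", force=20)

```text
t: 5.05
position: [0.5939, -0.0136, 0.0844]
eef_rot: [-156.3, 90.0, 124.2]
wrist_force: [1.0, -0.2, -0.7]
width: 0.409
```

```bash
python3 - <<'E'
from h import *
m,s=avg(4);print(m.round(4))
E
```

```text
[ 0.5939 -0.0136  0.0844 10.4887  0.6702 -0.0671 -0.7572  0.4037]
```

Request:
servo_tool(plan="0 -1 0 0 0 0 0; 0 -2 0 0 0 0 0; 0 -3 0 0 0 0 0; 0 0 -0.86 2.4 0 0 0; 0 0 -1 4 0 0 0; 0 0 -1 4.5 0 0 0; 0 0 -1 4.5 0 0 0; 0 0 -1 4.5 0 0 0")

```text
t: 6.05
position: [0.5817, -0.2199, 0.145]
eef_rot: [-83.0, 90.0, -162.5]
wrist_force: [0.7, 0.3, -2.8]
width: 0.405
```

Request:
servo_tool(plan="0 0 -1 4.5 0 0 0; 0 0 -1 3 0 0 0; 0 0 0 2 0 0 0; 0 2 0 0 0 0 0; 0 2 0 0 0 0 0; 0 0 0 0 0 0 0; 0 0 0 0 0 0 0; 0 0 0 0 0 0 0")

```text
t: 6.85
position: [0.5808, -0.3147, 0.1056]
eef_rot: [69.1, 89.9, -10.4]
wrist_force: [-0.6, 0.5, -2.2]
width: 0.407
```

```bash
python3 - <<'E'
from h import *
m,s=avg(3);print(m.round(4));go([.580,-.315,.0825])
snap('top','t4')
wcam('w4')
E
```

```text
[ 0.5806 -0.315   0.1056 10.5185  0.0403 -0.1872 -2.7334  0.4067]
t 7.0 pos [ 0.5805 -0.3151  0.1055] jaw 10.5 shift cm [ 2.3  -0.05 -0.02]
```

View pics/t4.png

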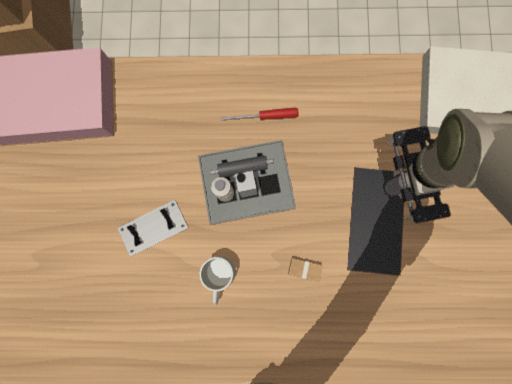

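View pics/w4.png

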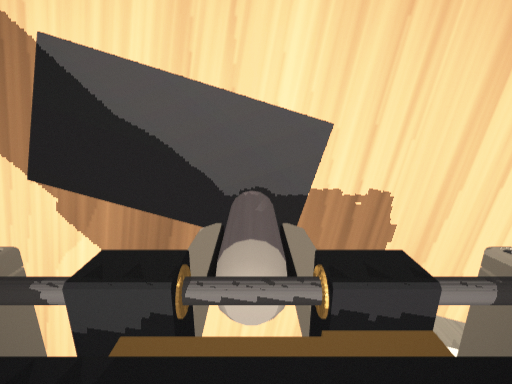

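The wrist view shows the held spray over the mat. Mat corners are at (39,33), (332,124) and (28,179); the tray's right pad is empty.

```bash
python3 - <<'E'
from h import *
w=dict(np.load('pics/w4.npz'))
a,b,c=[ray(w,p,.003) for p in [(39,33),(332,124),(28,179)]];print(a,b,c,np.linalg.norm(a-b),np.linalg.norm(a-c),'centre',(b+c)/2,np.degrees(np.arctan2(*(b-a)[[1,0]])))
E
```

```text
[ 0.38308148 -0.20636003  0.003     ] [ 0.63791034 -0.23245808  0.003     ] [ 0.36907407 -0.33315199  0.003     ] 0.25616178187600713 0.12756334545218992 centre [ 0.5034922  -0.28280503  0.003     ] -5.847503911457496
```

Request:
servo_tool(plan="0 1.2 0 0 0 0 0; 0 0.7 0 0 0 0 0; 0 0.3 0 0 0 0 0; 0 0.1 0 0 0 0 0; 0 0 0 0 0 0 0; 0 0 0 0 0 0 0")

```text
t: 7.7
position: [0.5795, -0.3151, 0.0812]
eef_rot: [-116.1, 89.9, 164.4]
wrist_force: [-2.0, 1.3, 1.6]
width: 0.407
```

Request:
servo_tool(plan="0.9 0 0 0 0 0 0; 0.9 0 0 0 0 0 0; 0.9 0 0 0 0 0 0; 0.9 0 0 0 0 0 0; 0.9 -2 0 0 0 0 0; 0.9 -4 0 0 0 0 0; 0.9 -4 0 0 0 0 0; 0.9 0 0.9 -4 0 0 0")

```text
t: 8.5
position: [0.5831, -0.2807, 0.1862]
eef_rot: [39.5, 89.5, -40.5]
wrist_force: [0.9, 0.3, -1.2]
width: 0.902
```

```bash
python3 - <<'E'
from h import *
go([.5855,.0412,.13],10.6)
E
```

```text
t 8.5 pos [ 0.5831 -0.2807  0.1862] jaw 10.01 shift cm [  5.43   5.8  -31.7 ]
turn rx -0.01 shift after turn [  5.43   6.12 -31.64]
```

Request:
servo_tool(plan="0.9 0 0.8 -4.5 0 0 0; 0.9 0 0.8 -4.5 0 0 0; 0.9 0 0.8 -4.5 0 0 0; 0.9 0 0.9 -4.5 0 0 0; 0.9 0 0.9 -4.5 0 0 0; 0.9 0 0.8 -4.5 0 0 0; 0.9 0 0.8 -4.0 0 0 0; 0.9 0 0 0 0 0 0")

```text
t: 9.3
position: [0.5821, 0.0484, 0.1821]
eef_rot: [146.3, 89.8, 67.3]
wrist_force: [0.5, 0.2, -1.0]
width: 0.899
```

Request:
servo_tool(plan="0.9 0 0 0 0 0 0; 0.9 0 0 0 0 0 0; 0.9 0 0 0 0 0 0")

```text
t: 9.6
position: [0.5821, 0.0393, 0.1813]
eef_rot: [-32.8, 90.0, -112.4]
wrist_force: [0.6, -1.0, -0.4]
width: 0.898
```

```bash
python3 - <<'E'
from h import *
go([.5855,.0412,.086],10.6); w=wcam('w5'); m,s=avg(2);print(m.round(4),s.round(4))
cv2.imwrite('pics/w5z.png',cv2.resize(w['frame'],None,fx=1.5,fy=1.5,interpolation=cv2.INTER_CUBIC))
M=cv2.cvtColor(w['frame'],cv2.COLOR_BGR2GRAY)
E
```

```text
t 9.6 pos [0.5821 0.0393 0.1813] jaw 10.35 shift cm [ 9.53  0.37 -0.14]
turn rx -0.004 shift after turn [ 9.53  0.37 -0.13]
[ 0.5821  0.0397  0.1814 10.3714  0.0642  0.5618 -0.8196  0.9   ] [0.000e+00 1.000e-04 0.000e+00 8.600e-03 2.869e-01 4.210e-02 1.870e-01
 4.000e-04]
```

View pics/w5z.png

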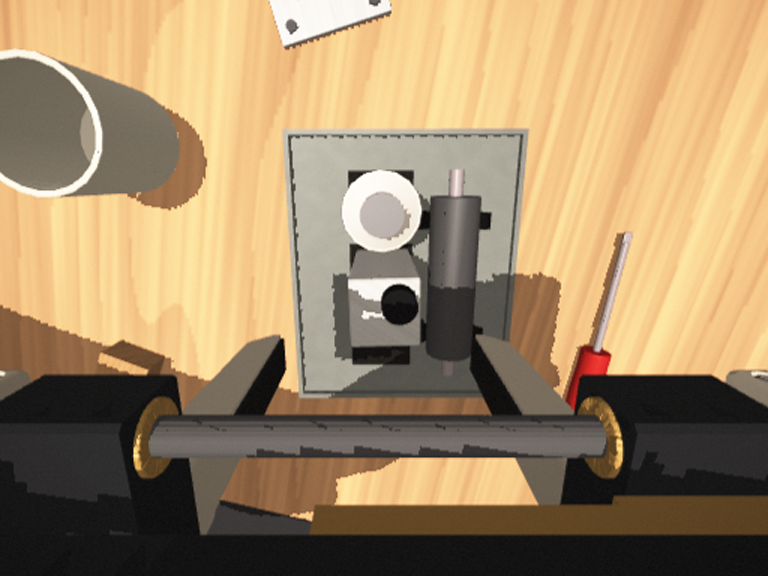

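Request:
servo_tool(plan="0.9 2 0.4 -0.1 -0.004 0 0; 0.9 4 0 0 0 0 0; 0.9 3 0 0 0 0 0; 0.9 0.5 0 0 0 0 0; 0.9 0 0 0 0 0 0; 0.9 0 0 0 0 0 0; 0.9 0 0 0 0 0 0; 0 0 0 0 0 0 0")

```text
t: 10.55
position: [0.5865, 0.0428, 0.0878]
eef_rot: [83.8, 89.9, 4.5]
wrist_force: [0.9, 0.0, -0.5]
width: 0.851
```

Request:
servo_tool(plan="0 0 0 0 0 0 0; 0 0 0 0 0 0 0; 0 0 0 0 0 0 0; 0 0 0 0 0 0 0; 0 0 0 0 0 0 0; 0 0 0 0 0 0 0; 0 0 0 0 0 0 0", force=20)

```text
t: 11.25
position: [0.5858, 0.0428, 0.0864]
eef_rot: [-95.9, 90.0, -175.2]
wrist_force: [0.1, -0.2, -0.0]
width: 0.453
```

```bash
python3 - <<'E'
from h import *
m,s=avg(3);print(m.round(4)); go([.5051,-.257,.145])
E
```

```text
[ 0.5858  0.0428  0.0864 10.7161  0.0222  0.0178 -0.1705  0.4516]
t 11.4 pos [0.5858 0.0428 0.0864] jaw 10.72 shift cm [ -5.86 -13.5   27.96]
```

Request:
servo_tool(plan="0 -1 0 0 0 0 0; 0 -2 0 0 0 0 0; 0 -3 0 0 0 0 0; 0 0 -1.3 2.5 0 0 0; 0 0 -2 4 0 0 0; 0 0 -2 4.2 0 0 0; 0 0 -2 4.2 0 0 0; 0 0 -2 4.2 0 0 0")

```text
t: 12.2
position: [0.5292, -0.1638, 0.147]
eef_rot: [-0.3, 90.0, -79.5]
wrist_force: [1.2, -0.3, -3.2]
width: 0.449
```

Request:
servo_tool(plan="0 0 -2 4.2 0 0 0; 0 0 -1.4 3 0 0 0; 0 0 -0.8 1.7 0 0 0; 0 2 0 0 0 0 0; 0 2 0 0 0 0 0; 0 0 0 0 0 0 0; 0 0 0 0 0 0 0; 0 0 0 0 0 0 0")

```text
t: 13.0
position: [0.5058, -0.2573, 0.1074]
eef_rot: [55.4, 89.9, -23.9]
wrist_force: [0.3, -0.1, -2.7]
width: 0.455
```

```bash
python3 - <<'E'
from h import *
m,s=avg(2);print(m.round(4)); go([.5051,-.257,.0834])
E
```

```text
[ 0.5058 -0.2574  0.1075 10.7327  0.6852 -0.1573 -3.3681  0.4493]
t 13.1 pos [ 0.5058 -0.2574  0.1074] jaw 10.73 shift cm [ 2.4  -0.06 -0.05]
```

Request:
servo_tool(plan="0 1.2 0 0 0 0 0; 0 0.8 0 0 0 0 0; 0 0.3 0 0 0 0 0; 0 0.1 0 0 0 0 0; 0 0 0 0 0 0 0; 0 0 0 0 0 0 0; 0 0 0 0 0 0 0")

```text
t: 13.8
position: [0.5047, -0.2573, 0.0829]
eef_rot: [-72.2, 89.9, -151.5]
wrist_force: [-3.5, 0.6, 12.0]
width: 0.451
```

Request:
servo_tool(plan="0.9 -0.05 0 0 0 0 0; 0.9 0 0 0 0 0 0; 0.9 0 0 0 0 0 0; 0.9 0 0 0 0 0 0; 0.9 -2 0 0 0 0 0; 0.9 -4 0 0 0 0 0; 0.9 -4 0 0 0 0 0; 0.9 0 2 -4 0 0 0")

```text
t: 14.6
position: [0.5178, -0.2211, 0.1869]
eef_rot: [34.0, 89.6, -45.9]
wrist_force: [0.7, 0.9, -0.6]
width: 0.902
```

```bash
python3 - <<'E'
from h import *
go([.5735,.0968,.18],10.4)
E
```

```text
t 14.6 pos [ 0.5178 -0.2211  0.1869] jaw 10.09 shift cm [  0.55  11.05 -30.33]
turn rx -0.005 shift after turn [  0.55  11.22 -30.27]
```

Request:
servo_tool(plan="0.9 0 1.6 -4.4 0 0 0; 0.9 0 1.6 -4.4 0 0 0; 0.9 0 1.6 -4.4 0 0 0; 0.9 0 1.6 -4.4 0 0 0; 0.9 0 1.6 -4.4 0 0 0; 0.9 0 1.5 -4.2 0 0 0; 0.9 0 1 -3 0 0 0; 0.9 0 0.6 -1 0 0 0")

```text
t: 15.4
position: [0.5703, 0.1074, 0.183]
eef_rot: [159.3, 89.9, 80.3]
wrist_force: [0.1, 0.3, 0.4]
width: 0.898
```

Request:
servo_tool(plan="0.9 0 0 0 0 0 0; 0.9 0 0 0 0 0 0; 0.9 0 0 0 0 0 0; 0.9 0 0 0 0 0 0")

```text
t: 15.8
position: [0.5703, 0.101, 0.1829]
eef_rot: [-33.7, 90.0, -113.1]
wrist_force: [0.1, 0.3, 0.3]
width: 0.901
```

```bash
python3 - <<'E'
from h import *
go([.5737,.0968,.086],10.4); w=wcam('w6'); m,s=avg(2);print(m.round(4))
cv2.imwrite('pics/w6z.png',cv2.resize(w['frame'],None,fx=1.5,fy=1.5,interpolation=cv2.INTER_CUBIC))
E
```

```text
t 15.8 pos [0.5703 0.101  0.1829] jaw 10.57 shift cm [9.69 0.26 0.47]
turn rx 0.003 shift after turn [9.69 0.26 0.47]
[ 0.5704  0.1019  0.183  10.6285  0.4797 -0.1987 -0.4501  0.8994]
```

View pics/w6z.png

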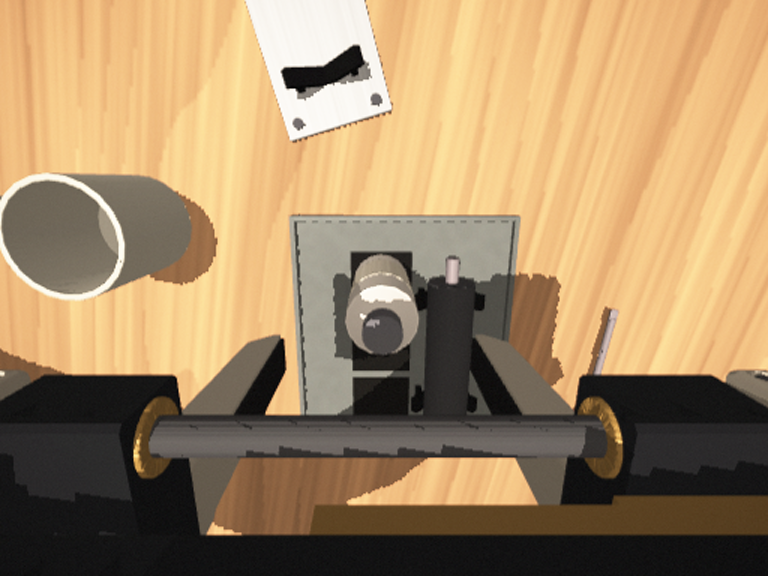

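Request:
servo_tool(plan="0.9 2 0.3 0.5 0.003 0 0; 0.9 4 0 0 0 0 0; 0.9 3 0 0 0 0 0; 0.9 0.6 0 0 0 0 0; 0.9 0 0 0 0 0 0; 0.9 0 0 0 0 0 0; 0.9 0 0 0 0 0 0; 0 0 0 0 0 0 0")

```text
t: 16.75
position: [0.5749, 0.0987, 0.0882]
eef_rot: [90.1, 89.9, 10.7]
wrist_force: [0.1, 0.8, -0.1]
width: 0.852
```

Request:
servo_tool(plan="0 0 0 0 0 0 0; 0 0 0 0 0 0 0; 0 0 0 0 0 0 0; 0 0 0 0 0 0 0; 0 0 0 0 0 0 0; 0 0 0 0 0 0 0; 0 0 0 0 0 0 0", force=20)

```text
t: 17.45
position: [0.5741, 0.0986, 0.0869]
eef_rot: [-75.5, 90.0, -155.0]
wrist_force: [-0.7, 0.2, 0.9]
width: 0.471
```

```bash
python3 - <<'E'
from h import *
m,s=avg(3);print(m.round(4)); go([.421,-.300,.145])
E
```

```text
[ 0.5742  0.0986  0.0869 10.5454 -0.7208 -0.1284  0.1458  0.4712]
t 17.6 pos [0.5742 0.0986 0.0869] jaw 10.55 shift cm [ -5.81 -22.35  36.38]
```

Request:
servo_tool(plan="0 -1 0 0 0 0 0; 0 -2 0 0 0 0 0; 0 -4 0 0 0 0 0; 0 -4 0 0 0 0 0; 0 -2 -1.35 2.38 0 0 0; 0 0 -2.5 4 0 0 0; 0 0 -2.5 4 0 0 0; 0 0 -2.5 4 0 0 0")

```text
t: 18.4
position: [0.5127, -0.0603, 0.2178]
eef_rot: [55.6, 90.0, -23.8]
wrist_force: [0.5, -2.1, -1.5]
width: 0.472
```

Request:
servo_tool(plan="0 0 -2.5 4 0 0 0; 0 0 -2.5 4 0 0 0; 0 0 -2.5 4 0 0 0; 0 0 -2.5 4 0 0 0; 0 0 -2 3.5 0 0 0; 0 0 -1.5 2.5 0 0 0; 0 2 0 0 0 0 0; 0 3 0 0 0 0 0")

```text
t: 19.2
position: [0.4213, -0.3019, 0.1682]
eef_rot: [42.1, 89.8, -37.6]
wrist_force: [0.5, 0.3, -2.5]
width: 0.469
```

Request:
servo_tool(plan="0 4 0 0 0 0 0; 0 2 0 0 0 0 0; 0 0 0 0 0 0 0; 0 0 0 0 0 0 0; 0 0 0 0 0 0 0")

```text
t: 19.7
position: [0.4218, -0.3003, 0.1083]
eef_rot: [46.5, 89.9, -33.0]
wrist_force: [-0.3, 0.0, -2.1]
width: 0.471
```

```bash
python3 - <<'E'
from h import *
m,s=avg(2);print(m.round(4)); go([.421,-.300,.084])
E
```

```text
[ 4.21700e-01 -3.00400e-01  1.08400e-01  1.05296e+01 -6.70000e-03
 -2.72300e-01 -2.03470e+00  4.69100e-01]
t 19.8 pos [ 0.4217 -0.3004  0.1083] jaw 10.53 shift cm [ 2.43 -0.07 -0.05]
```

Request:
servo_tool(plan="0 1.2 0 0 0 0 0; 0 0.8 0 0 0 0 0; 0 0.3 0 0 0 0 0; 0 0.05 0 0 0 0 0; 0 0 0 0 0 0 0; 0 0 0 0 0 0 0; 0 0 0 0 0 0 0")

```text
t: 20.5
position: [0.4204, -0.2999, 0.0833]
eef_rot: [-104.6, 89.9, 176.0]
wrist_force: [-1.7, 0.6, 0.9]
width: 0.476
```

Request:
servo_tool(plan="0.9 0 0 0 0 0 0; 0.9 0 0 0 0 0 0; 0.9 0 0 0 0 0 0; 0.9 0 0 0 0 0 0; 0.9 -2 0 0 0 0 0; 0.9 -4 0 0 0 0 0; 0.9 -4 0 0 0 0 0; 0.9 -1 3 -4 0 0 0")

```text
t: 21.3
position: [0.4412, -0.2626, 0.1963]
eef_rot: [18.2, 89.7, -62.0]
wrist_force: [0.6, 0.5, 0.3]
width: 0.898
```

```bash
python3 - <<'E'
from h import *
go([.637,.051,.18],10.4); snap('scene','s7')
E
```

```text
t 21.3 pos [ 0.4412 -0.2626  0.1963] jaw 9.83 shift cm [  1.54  24.65 -27.56]
turn rx -0.01 shift after turn [  1.54  24.92 -27.32]
```

View pics/s7.png

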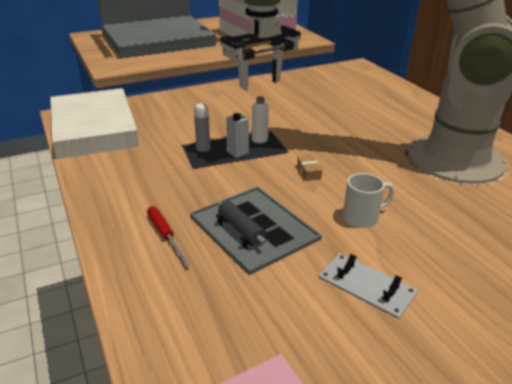

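All three containers stand upright on the mat, at about (202,130), (237,136) and (260,120). Next is the roller.

Request:
servo_tool(plan="0.9 0 3 -3.4 0 0 0; 0.9 0 3.5 -4 0 0 0; 0.9 0 3.5 -4 0 0 0; 0.9 0 3.5 -4 0 0 0; 0.9 0 3.5 -4 0 0 0; 0.9 0 3.5 -4 0 0 0; 0.9 0 2.7 -2.6 0 0 0; 0.9 0 1.4 -1 0 0 0")

```text
t: 22.15
position: [0.6285, 0.0458, 0.1931]
eef_rot: [150.5, 89.9, 71.3]
wrist_force: [-0.2, 0.3, -0.4]
width: 0.9
```

Request:
servo_tool(plan="0.9 0 0 0 0 0 0; 0.9 0 0 0 0 0 0; 0.9 0 0 0 0 0 0; 0.9 0 0 0 0 0 0")

```text
t: 22.55
position: [0.6266, 0.039, 0.1933]
eef_rot: [-37.0, 89.9, -116.6]
wrist_force: [-0.1, 0.8, -0.2]
width: 0.9
```

```bash
python3 - <<'E'
from h import *
m,s=avg(2);print(m.round(4));go([.6366,.051,.09],10.4); w=wcam('w8')
cv2.imwrite('pics/w8z.png',cv2.resize(w['frame'],None,fx=1.5,fy=1.5,interpolation=cv2.INTER_CUBIC))
E
```

```text
[ 0.6269  0.0394  0.1934 10.441   0.2071 -0.219  -0.3255  0.8971]
t 22.65 pos [0.6269 0.0396 0.1934] jaw 10.45 shift cm [10.34  1.16 -0.95]
turn rx 0.001 shift after turn [10.34  1.16 -0.95]
```

View pics/w8z.png

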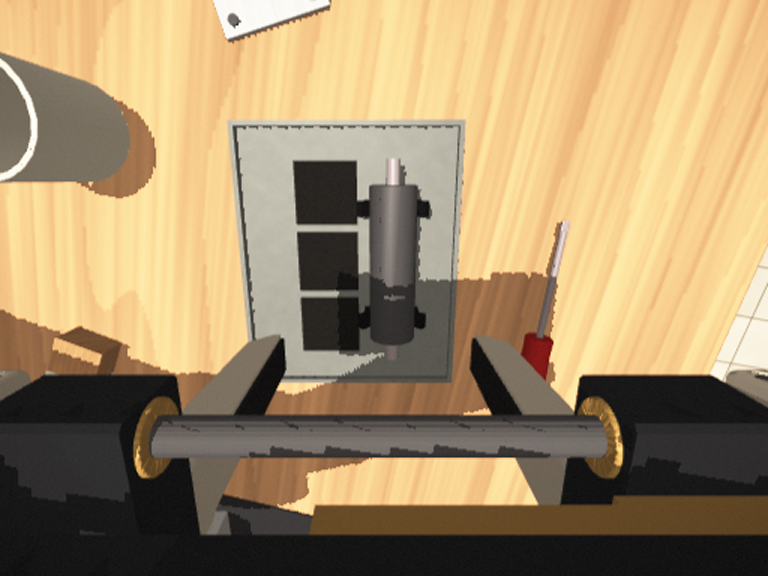

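```bash
python3 - <<'E'
from h import *
w=dict(np.load('pics/w8.npz'))
q=lambda u,v,z: ray(w,((u+.5)/1.5-.5,(v+.5)/1.5-.5),z)
o=arm.get_obs();R=toolR(o);p=np.array(o['position'])
f=q(394,184.5,.0335);n=q(393,344.5,.0335);print(f,n,np.linalg.norm(f-n),(f+n)/2,np.degrees(np.arctan2(*(f-n)[[1,0]])), R.T@((f+n)/2-p))
f=q(393.5,158,.0335);n=q(391,360.5,.0335);print(f,n,np.linalg.norm(f-n),(f+n)/2,np.degrees(np.arctan2(*(f-n)[[1,0]])))
for P in [[(293,161),(357,160),(358,223),(296,225)],[(297,233),(358,231),(359,290),(300,291)]]:
    X=np.array([q(*a,.006) for a in P]);print(X.mean(0).round(4),[np.linalg.norm(X[i]-X[i-1]).round(4) for i in range(4)],np.degrees(np.arctan2(*(X[0]-X[3])[[1,0]])))
E
```

```text
[0.62563051 0.11182295 0.0335    ] [ 0.64913433 -0.01259696  0.0335    ] 0.12662046735392618 [0.63738242 0.049613   0.0335    ] 100.69752618205074 [ 0.15990228  0.01196067 -0.00774763]
[0.62173408 0.12986368 0.0335    ] [ 0.65024187 -0.02694887  0.0335    ] 0.15938277875646126 [0.63598797 0.05145741 0.0335    ] 100.30358033660572
[0.5742 0.0954 0.006 ] [np.float64(0.05), np.float64(0.0504), np.float64(0.0491), np.float64(0.051)] 99.95914007462467
[0.5846 0.04   0.006 ] [np.float64(0.0497), np.float64(0.0504), np.float64(0.0505), np.float64(0.0507)] 100.26203408430877
```

Request:
servo_tool(plan="0.65 2 1.1 -0.8 0 0 0; 0.65 4 0 0 0 0 0; 0.65 4 0 0 0 0 0; 0.65 2 0 0 0 0 0; 0.65 0 0 0 0 0 0; 0.65 0 0 0 0 0 0; 0.65 0 0 0 0 0 0; 0.65 0 0 0 0 0 0")

```text
t: 23.5
position: [0.6374, 0.0508, 0.0748]
eef_rot: [85.1, 89.9, 5.6]
wrist_force: [0.2, -0.3, -0.2]
width: 0.646
```

```bash
python3 - <<'E'
from h import *
m,s=avg(2);print(m.round(4));go([.6366,.0507,.0395],10.4); w=wcam('w9')
E
```

```text
[ 0.6372  0.0508  0.0746 10.5287  0.1989  0.2093  0.5411  0.6514]
t 23.6 pos [0.6372 0.0508 0.0745] jaw 10.53 shift cm [ 3.5  -0.06 -0.01]
turn rx 0.002 shift after turn [ 3.5  -0.06 -0.01]
```

View pics/w9.png

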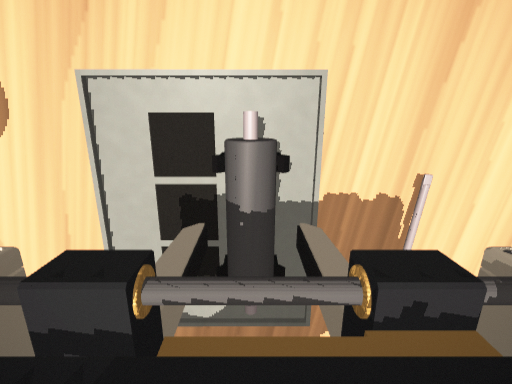

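Request:
servo_tool(plan="0.65 1.5 0 0 0 0 0; 0.65 1.5 0 0 0 0 0; 0.65 0.4 0 0 0 0 0; 0.65 0 0 0 0 0 0; 0.65 0 0 0 0 0 0; 0 0 0 0 0 0 0; 0 0 0 0 0 0 0; 0 0 0 0 0 0 0")

```text
t: 24.45
position: [0.6368, 0.0508, 0.0396]
eef_rot: [81.0, 90.0, 1.6]
wrist_force: [1.9, -1.7, 0.1]
width: 0.44
```

Request:
servo_tool(plan="0 0 0 0 0 0 0; 0 0 0 0 0 0 0; 0 0 0 0 0 0 0; 0 0 0 0 0 0 0", force=25)

```text
t: 24.85
position: [0.6364, 0.0507, 0.0394]
eef_rot: [-54.2, 90.0, -133.6]
wrist_force: [-2.1, -0.7, 5.0]
width: 0.383
```

```bash
python3 - <<'E'
from h import *
m,s=avg(2);print(m.round(4))
E
```

```text
[ 0.6364  0.0507  0.0394 10.5409 -2.5672 -0.5711  5.3121  0.3817]
```

Request:
servo_tool(plan="0 -1 0 0 0 0 0; 0 -2 0 0 0 0 0; 0 -3 0 0 0 0 0; 0 -4 0 0 0 0 0; 0 -2 0 0 0 0 0; 0 0 0 0 0 0 0")

```text
t: 25.55
position: [0.6383, 0.0511, 0.1625]
eef_rot: [88.3, 89.7, 8.8]
wrist_force: [0.1, 0.5, -3.4]
width: 0.38
```

```bash
python3 - <<'E'
from h import *
go([.4857,.281,.16],26.8); w=wcam('w10')
E
```

```text
t 25.55 pos [0.6383 0.0511 0.1625] jaw 10.53 shift cm [  0.19 -10.81 -25.39]
turn rx -0.284 shift after turn [  0.19  -3.26 -27.4 ]
```

View pics/w10.png

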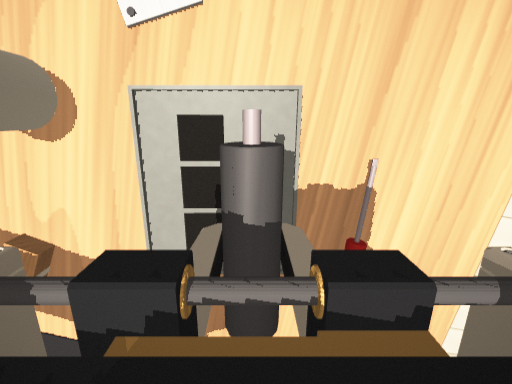

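```bash
python3 - <<'E'
from h import *
T=np.load('pics/wrist0.npz');M=np.linalg.inv(T['tool_from_camera'])
for X in [(-.0121,0,-.06),(.0059,0.018,-.06),(.0009,0,-.06),(.0009,0,-.078),(.0109,0,-.078)]:
    c=M@np.r_[X,1];print(X,c[0]/c[2]*T['fx']+T['cx'],c[1]/c[2]*T['fy']+T['cy'])
f=cv2.imread('pics/w10.png');cv2.imwrite('pics/w10c.png',cv2.resize(f[90:180,200:305],None,fx=6,fy=6,interpolation=cv2.INTER_CUBIC))
E
```

```text
(-0.0121, 0, -0.06) 250.59825397011937 151.29863372293914
(0.0059, 0.018, -0.06) 283.0203381925194 147.60572560807609
(0.0009, 0, -0.06) 250.67432346894438 148.55235272688444
(0.0009, 0, -0.078) 250.62973735398236 113.64553917402857
(0.0109, 0, -0.078) 250.68434303139017 114.0395729527843
```

View pics/w10c.png

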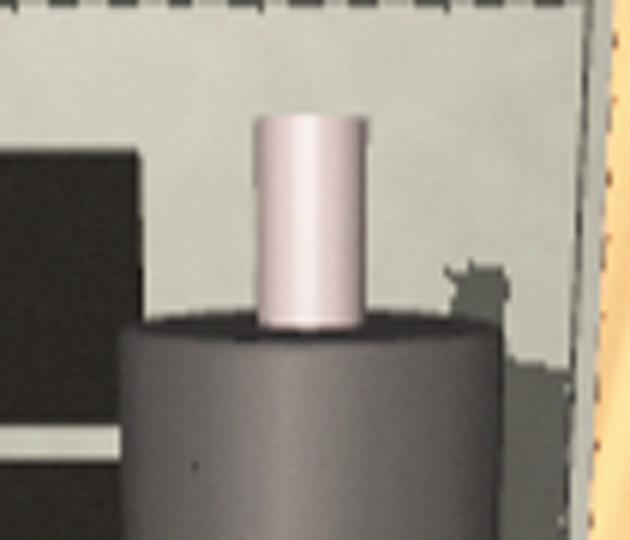

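Request:
servo_tool(plan="0 0 0 0 -0.08 0 0; 0 0 0 0 -0.12 0 0; 0 0 0 0 -0.084 0 0; 0 0 -0.6 -2.5 0 0 0; 0 0 -1 -4 0 0 0; 0 0 -1 -4 0 0 0; 0 0 -0.6 -3 0 0 0; 0 0 0 -1.5 0 0 0")

```text
t: 26.4
position: [0.5374, 0.1722, 0.1578]
eef_rot: [-114.7, 89.8, -177.7]
wrist_force: [0.2, -0.0, -3.0]
width: 0.381
```

Request:
servo_tool(plan="0 0 0 0 0 0 0; 0 0 0 0 0 0 0; 0 0 0 0 0 0 0; 0 0 0 0 0 0 0")

```text
t: 26.8
position: [0.5411, 0.1688, 0.1588]
eef_rot: [-56.4, 90.0, -119.8]
wrist_force: [0.0, -0.7, -3.2]
width: 0.383
```

```bash
python3 - <<'E'
from h import *
m,s=avg(2);print(m.round(4)); go([.4857,.281,.16],26.8); w=wcam('w11')
cv2.imwrite('pics/w11z.png',cv2.resize(w['frame'],None,fx=1.5,fy=1.5,interpolation=cv2.INTER_CUBIC))
E
```

```text
[ 0.5409  0.1691  0.159  26.7117  0.059   0.3213 -2.386   0.38  ]
t 26.9 pos [0.5409 0.1693 0.1591] jaw 26.72 shift cm [ -0.09   0.1  -12.46]
turn rx -0.001 shift after turn [ -0.09   0.11 -12.46]
```

View pics/w11z.png

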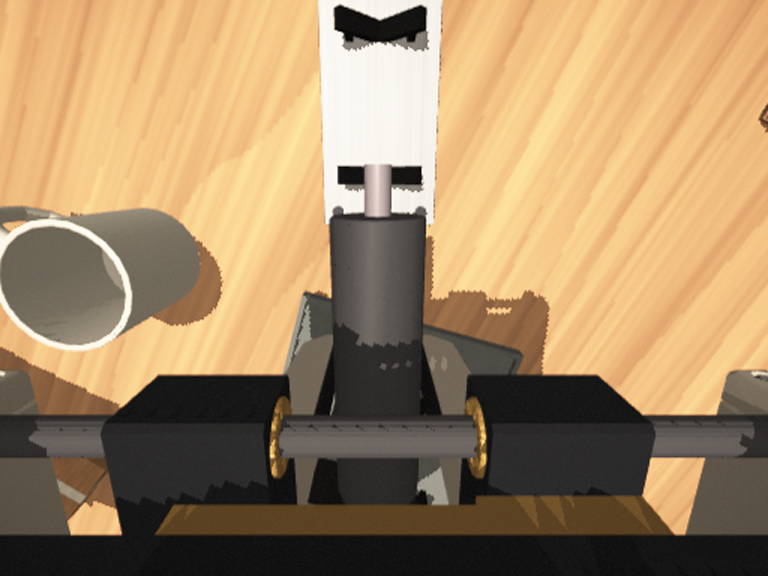

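```bash
python3 - <<'E'
from h import *
w=dict(np.load('pics/w11.npz'))
f=w['frame'];cv2.imwrite('pics/w11c.png',cv2.resize(f[0:160,205:305],None,fx=5,fy=5,interpolation=cv2.INTER_CUBIC)[:600])
cv2.imwrite('pics/w11d.png',cv2.resize(f[95:160,205:305],None,fx=7,fy=7,interpolation=cv2.INTER_CUBIC))
E
```

```text
(no output)
```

View pics/w11d.png

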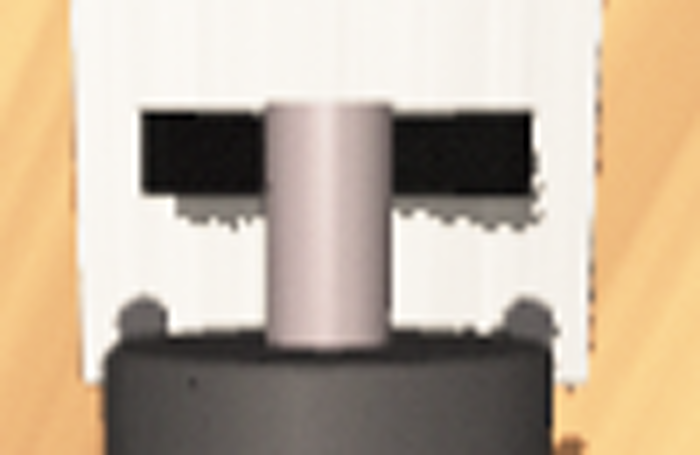

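View pics/w11c.png

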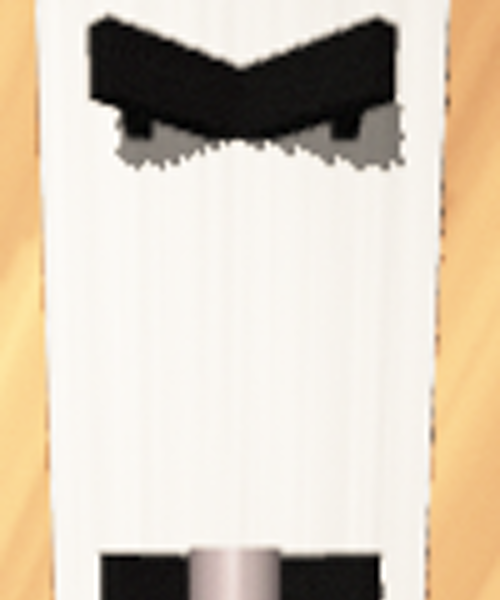

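```bash
python3 - <<'E'
from h import *
w=dict(np.load('pics/w11.npz'))
o=arm.get_obs();R=toolR(o);p=np.array(o['position'])
def t(n,u,v,z):
    X=ray(w,(u-.45,v-.45),z);print(n,X.round(4),((R.T@(X-p))*1000).round(1))
t('near rest nearL',225.3,122.4,.032);t('near rest nearR',280.9,122.4,.032);t('far edge',253.1,110.7,.032)
t('far rest tipL far',223,5,.032);t('far rest tipR',284,5,.032);
t('plate end L',216.9,149.6,.006);t('plate end R',289,149.6,.006)
t('plate L far',212.6,0,.006);t('plate R far',295,0,.006)
# mug
E
```

```text
near rest nearL [0.4845 0.2222 0.032 ] [127.1 -26.5 -72.4]
near rest nearR [0.5332 0.2467 0.032 ] [127.1  28.  -72.4]
far edge [0.5039 0.2442 0.032 ] [127.1   0.7 -83.3]
far rest tipL far [0.4404 0.3114 0.032 ] [ 127.1  -25.8 -172. ]
far rest tipR [0.4883 0.3356 0.032 ] [ 127.1   27.9 -172. ]
plate end L [0.4864 0.1904 0.006 ] [153.1 -39.1 -43.2]
plate end R [0.5575 0.2262 0.006 ] [153.1  40.5 -43.2]
plate L far [0.4233 0.3179 0.006 ] [ 153.1  -38.  -185.5]
plate R far [0.4939 0.3535 0.006 ] [ 153.1   41.  -185.4]
```

Request:
servo_tool(plan="0 0 0 -2 0 0 0; 0 0 0 -4 0 0 0; 0 0 0.05 -4 0 0 0; 0 0 0 -2.1 0 0 0; 0 2 0 0 0 0 0; 0 3 0 0 0 0 0; 0 2 0 0 0 0 0; 0 1 0 0 0 0 0")

```text
t: 27.75
position: [0.4858, 0.2779, 0.0777]
eef_rot: [-82.3, 89.9, -145.5]
wrist_force: [-0.0, 0.4, -2.2]
width: 0.381
```

Request:
servo_tool(plan="0 0 0 0 0 0 0; 0 0 0 0 0 0 0; 0 0 0 0 0 0 0")

```text
t: 28.05
position: [0.4868, 0.2787, 0.0802]
eef_rot: [97.8, 89.9, 34.6]
wrist_force: [-0.2, 0.4, -3.2]
width: 0.379
```

```bash
python3 - <<'E'
from h import *
m,s=avg(2);print(m.round(4)); go([.5409-.1213*.4495+.0004,.1693+.1213*.8933+.0002,.0394],26.72); w=wcam('w12')
cv2.imwrite('pics/w12z.png',cv2.resize(w['frame'],None,fx=1.5,fy=1.5,interpolation=cv2.INTER_CUBIC))
E
```

```text
[ 4.86800e-01  2.78600e-01  8.02000e-02  2.67931e+01 -4.40000e-03
  2.20200e-01 -2.64100e+00  3.79800e-01]
t 28.15 pos [0.4868 0.2786 0.0802] jaw 26.79 shift cm [ 4.08 -0.04  0.07]
turn rx 0.001 shift after turn [ 4.08 -0.04  0.07]
```

View pics/w12z.png

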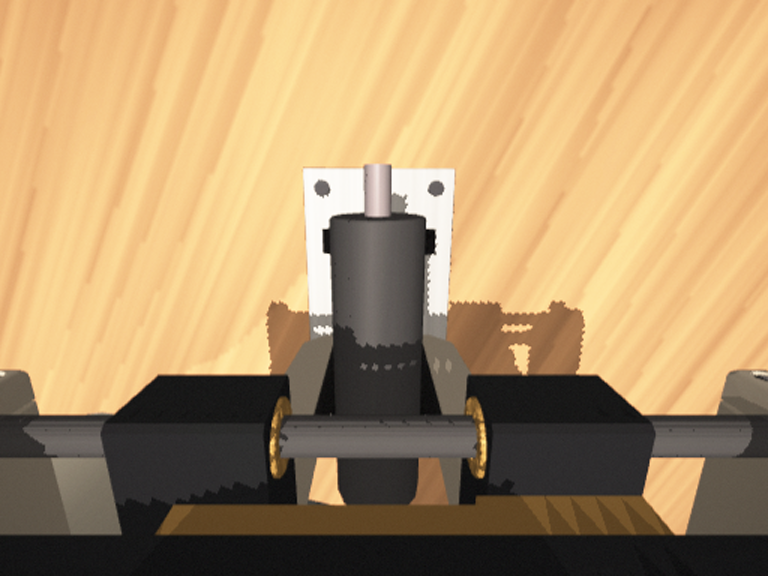

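```bash
python3 - <<'E'
from h import *
w=dict(np.load('pics/w12.npz'))
o=arm.get_obs();R=toolR(o);p=np.array(o['position'])
def t(n,u,v,z):
    X=ray(w,((u+.5)/1.5-.5,(v+.5)/1.5-.5),z);print(n,X.round(4),((R.T@(X-p))*1000).round(1))
t('plate endL',303,168,.006);t('plate endR',455,168,.006)
t('rest far L',323,228.5,.032);t('rest nearR',435,253,.032)
E
```

```text
plate endL [0.4154 0.333  0.006 ] [ 74.  -39.2 -80.7]
plate endR [0.4862 0.3687 0.006 ] [ 74.1  40.1 -80.7]
rest far L [0.4396 0.3135 0.032 ] [ 48.  -26.4 -52.4]
rest nearR [0.4931 0.3272 0.032 ] [ 48.1  27.6 -40.5]
```

Request:
servo_tool(plan="0 1.5 0 0.1 0 0 0; 0 1.5 0 0 0 0 0; 0 0.6 0 0 0 0 0; 0 0.3 0 0 0 0 0; 0 0 0 0 0 0 0; 0 0 0 0 0 0 0; 0 0 0 0 0 0 0")

```text
t: 28.9
position: [0.4868, 0.2776, 0.0407]
eef_rot: [100.7, 90.0, 37.5]
wrist_force: [0.7, -0.0, -3.1]
width: 0.381
```

```bash
python3 - <<'E'
from h import *
m,s=avg(2);print(m.round(4))
E
```

```text
[ 0.4868  0.2776  0.0406 26.8105 -0.208   0.074  -2.1041  0.3836]
```

Still 1.2 mm above the seat, so I'll lower a little further.

Request:
servo_tool(plan="0 0.06 0 0 0 0 0; 0 0.06 0 0 0 0 0; 0 0.03 0 0 0 0 0; 0 0 0 0 0 0 0; 0 0 0 0 0 0 0")

```text
t: 29.5
position: [0.4874, 0.278, 0.0395]
eef_rot: [93.7, 89.9, 30.5]
wrist_force: [0.4, 0.0, 6.4]
width: 0.377
```

Request:
servo_tool(plan="0.6 0 0 0 0 0 0; 0.6 0 0 0 0 0 0; 0.6 0 0 0 0 0 0; 0.6 0 0 0 0 0 0; 0.6 -1 0 0 0 0 0; 0.6 -3 0 0 0 0 0; 0.6 -4 0 0 0 0 0; 0.6 -4 0 0 0 0 0")

```text
t: 30.3
position: [0.4861, 0.2774, 0.1603]
eef_rot: [-97.3, 89.9, -160.4]
wrist_force: [0.3, -0.6, 0.2]
width: 0.605
```

Request:
servo_tool(plan="0.9 -1 0 4 0.08 0 0; 0.9 0 0 4.5 0.1 0 0; 0.9 0 0 4.5 0.1 0 0; 0.9 0 0 4.5 0 0 0; 0.9 0 0 0 0 0 0; 0.9 0 0 0 0 0 0")

```text
t: 30.9
position: [0.5431, 0.1116, 0.1693]
eef_rot: [72.6, 90.0, -6.7]
wrist_force: [0.4, -0.0, 0.2]
width: 0.902
```

```bash
python3 - <<'E'
from h import *
go([.4217,-.300,.2],10.53); w=wcam('w13');
cv2.imwrite('pics/w13z.png',cv2.resize(w['frame'],None,fx=1.5,fy=1.5,interpolation=cv2.INTER_CUBIC))
E
```

```text
t 30.9 pos [0.5431 0.1116 0.1693] jaw 10.62 shift cm [ -3.07 -19.52  38.22]
turn rx 0.002 shift after turn [ -3.07 -19.45  38.25]
```

View pics/w13z.png

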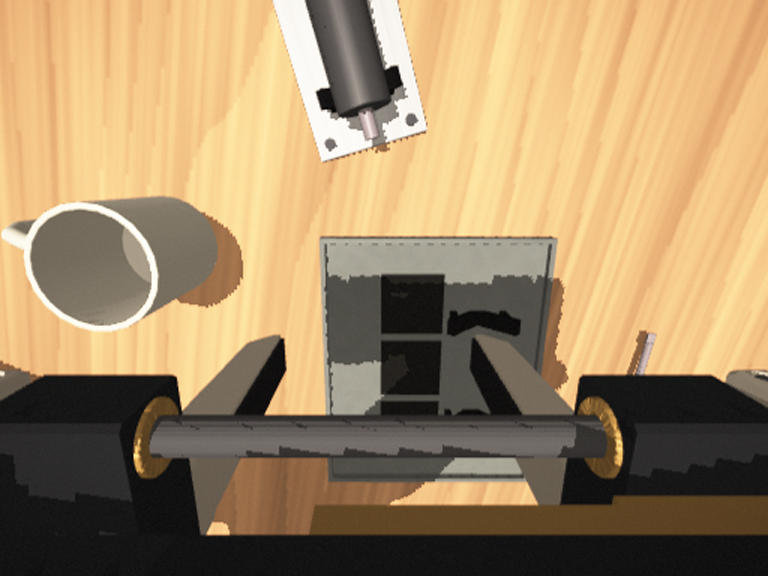

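```bash
python3 - <<'E'
from h import *
w=dict(np.load('pics/w13.npz'))
q=lambda u,v,z: ray(w,((u+.5)/1.5-.5,(v+.5)/1.5-.5),z)
c=snap('top','t13');f=c['frame']
g=cv2.resize(f[190:265,105:205],None,fx=7,fy=7,interpolation=cv2.INTER_CUBIC);cv2.imwrite('pics/t13c.png',g)
tip=q(372,139,.0335);e=(q(323,161,.006)+q(427,131,.006))/2;print(tip,e,'tip inside end by',np.linalg.norm((tip-e)[:2]))
E
```

```text
[0.52080089 0.20962262 0.0335    ] [0.52266343 0.20759222 0.006     ] tip inside end by 0.0027552788473391323
```

View pics/t13c.png

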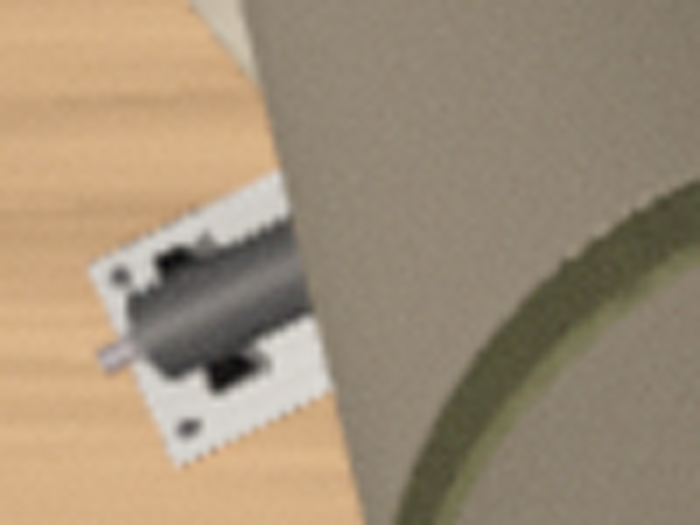

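Request:
servo_tool(plan="0.7 -3 -1.2 2.4 0 0 0; 0.7 0 -2.2 4.3 0 0 0; 0.7 0 -2.2 4.4 0 0 0; 0.7 0 -2.2 4.4 0 0 0; 0.7 0 -2.2 4.4 0 0 0; 0.7 0 -2.2 4.4 0 0 0; 0.7 0 -2.2 4.4 0 0 0; 0.7 0 -2.2 4.4 0 0 0")

```text
t: 31.8
position: [0.4419, -0.2434, 0.1991]
eef_rot: [96.5, 90.0, 17.5]
wrist_force: [0.9, -0.5, -0.0]
width: 0.701
```

Request:
servo_tool(plan="0.7 0 -2.0 3.2 0 0 0; 0.7 0 -0.9 1.9 0 0 0; 0.7 0 0 0 0 0 0; 0.7 0 0 0 0 0 0; 0.7 0 0 0 0 0 0; 0.7 0 0 0 0 0 0")

```text
t: 32.4
position: [0.4237, -0.2972, 0.1989]
eef_rot: [127.9, 90.0, 48.8]
wrist_force: [0.2, -0.1, 0.3]
width: 0.695
```

```bash
python3 - <<'E'
from h import *
m,s=avg(2);print(m.round(4));go([.4204,-.2999,.0833],10.53); w=wcam('w14')
E
```

```text
[ 0.4235 -0.2976  0.1989 10.9099  0.3685 -0.4343  0.7171  0.6995]
t 32.5 pos [ 0.4234 -0.2977  0.1989] jaw 10.89 shift cm [11.56 -0.34  0.16]
turn rx 0.006 shift after turn [11.56 -0.34  0.16]
```

View pics/w14.png

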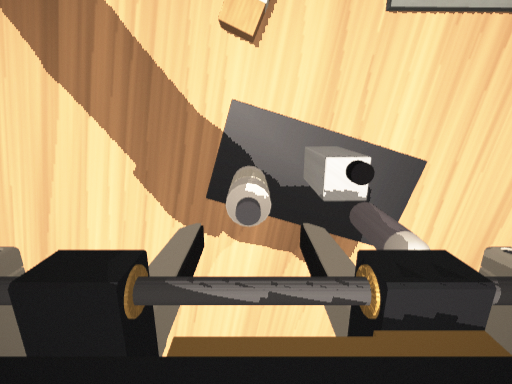

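Request:
servo_tool(plan="0.7 2 -0.32 0.16 0.006 0 0; 0.7 4 0 0 0 0 0; 0.7 4 0 0 0 0 0; 0.7 1.3 0 0 0 0 0; 0.7 0 0 0 0 0 0; 0.7 0 0 0 0 0 0; 0.7 0 0 0 0 0 0")

```text
t: 33.25
position: [0.4206, -0.3012, 0.0868]
eef_rot: [47.9, 89.9, -31.7]
wrist_force: [0.5, -0.8, -0.5]
width: 0.699
```

```bash
python3 - <<'E'
from h import *
m,s=avg(2);print(m.round(4));go([.4204,-.2999,.0833],10.53)
E
```

```text
[ 0.4205 -0.3014  0.0869 10.4181 -0.4745  0.2476 -0.1367  0.6976]
t 33.35 pos [ 0.4204 -0.3014  0.0869] jaw 10.41 shift cm [ 0.36  0.02 -0.15]
turn rx -0.002 shift after turn [ 0.36  0.02 -0.15]
```

Request:
servo_tool(plan="0.7 0.3 0.02 -0.15 0 0 0; 0.7 0 0 0 0 0 0; 0.7 0 0 0 0 0 0; 0 0 0 0 0 0 0; 0 0 0 0 0 0 0; 0 0 0 0 0 0 0; 0 0 0 0 0 0 0; 0 0 0 0 0 0 0", force=20)

```text
t: 34.15
position: [0.4199, -0.2995, 0.0827]
eef_rot: [-179.2, 90.0, 101.2]
wrist_force: [0.1, 0.4, -0.1]
width: 0.469
```

```bash
python3 - <<'E'
from h import *
m,s=avg(2);print(m.round(4));go([.5742,.0986,.0869],10.54)
E
```

```text
[ 0.4199 -0.2995  0.0827 10.43   -0.1928 -0.3516 -0.8512  0.4716]
t 34.25 pos [ 0.4199 -0.2995  0.0827] jaw 10.43 shift cm [ -0.42  22.38 -36.36]
turn rx -0.002 shift after turn [ -0.42  22.45 -36.32]
```

Request:
servo_tool(plan="0 -1 0 0 0 0 0; 0 -2 0 0 0 0 0; 0 -4 0 0 0 0 0; 0 -4 0 0 0 0 0; 0 -2 1.4 -2.4 0 0 0; 0 0 2.5 -4 0 0 0; 0 0 2.5 -4 0 0 0; 0 0 2.5 -4 0 0 0")

```text
t: 35.05
position: [0.4813, -0.1405, 0.2137]
eef_rot: [35.1, 90.0, -44.6]
wrist_force: [0.8, -0.3, -2.0]
width: 0.472
```

Request:
servo_tool(plan="0 0 2.5 -4 0 0 0; 0 0 2.5 -4 0 0 0; 0 0 2.5 -4 0 0 0; 0 0 2.5 -4 0 0 0; 0 0 2 -3.5 0 0 0; 0 0 1.5 -2.5 0 0 0; 0 1 0 0 0 0 0; 0 3 0 0 0 0 0")

```text
t: 35.85
position: [0.5754, 0.1002, 0.1746]
eef_rot: [92.6, 89.8, 13.1]
wrist_force: [-0.1, -0.9, -2.6]
width: 0.468
```

Request:
servo_tool(plan="0 3 0 0 0 0 0; 0 1.5 0 0 0 0 0; 0 0 0 0 0 0 0; 0 0 0 0 0 0 0; 0 0 0 0 0 0 0; 0 0 0 0 0 0 0")

```text
t: 36.45
position: [0.5748, 0.0989, 0.1289]
eef_rot: [87.2, 89.9, 7.6]
wrist_force: [-0.4, -0.1, -2.3]
width: 0.47
```

```bash
python3 - <<'E'
from h import *
m,s=avg(3);print(m.round(4));go([.5741,.0991,.0857],10.54)
E
```

```text
[ 0.5746  0.0989  0.1286 10.4141  0.215   0.3748 -2.8719  0.4704]
t 36.6 pos [0.5745 0.0989 0.1284] jaw 10.42 shift cm [ 4.27 -0.04 -0.03]
turn rx -0.002 shift after turn [ 4.27 -0.04 -0.03]
```

Request:
servo_tool(plan="0 2 -0.04 -0.03 -0.002 0 0; 0 1.2 0 0 0 0 0; 0 0.4 0 0 0 0 0; 0 0 0 0 0 0 0; 0 0 0 0 0 0 0; 0 0 0 0 0 0 0; 0 0 0 0 0 0 0")

```text
t: 37.3
position: [0.574, 0.0993, 0.0922]
eef_rot: [90.2, 90.0, 10.8]
wrist_force: [0.3, 0.1, -1.7]
width: 0.472
```

```bash
python3 - <<'E'
from h import *
m,s=avg(3);print(m.round(4));go([.5741,.0991,.0857],10.54)
E
```

```text
[ 0.574   0.0992  0.0921 10.5363  0.1496 -0.4844 -2.6121  0.4705]
t 37.45 pos [0.5739 0.0992 0.092 ] jaw 10.54 shift cm [0.63 0.01 0.01]
turn rx -0.0 shift after turn [0.63 0.01 0.01]
```

Request:
servo_tool(plan="0 0.4 0.01 0.01 0 0 0; 0 0.2 0 0 0 0 0; 0 0 0 0 0 0 0; 0 0 0 0 0 0 0; 0 0 0 0 0 0 0; 0 0 0 0 0 0 0")

```text
t: 38.05
position: [0.5738, 0.0992, 0.0856]
eef_rot: [-98.5, 90.0, -178.0]
wrist_force: [-0.6, -0.1, -1.7]
width: 0.473
```

```bash
python3 - <<'E'
from h import *
m,s=avg(2);print(m.round(4));go([.5741,.0991,.0857],10.54)
E
```

```text
[ 0.5738  0.0992  0.0856 10.5467  0.4598  0.3887 -1.7099  0.4707]
t 38.15 pos [0.5738 0.0991 0.0856] jaw 10.55 shift cm [-0.01  0.03  0.01]
turn rx 0.0 shift after turn [-0.01  0.03  0.01]
```

Request:
servo_tool(plan="0 0.05 0.03 0 0 0 0; 0 0.03 0 0 0 0 0; 0 0 0 0 0 0 0; 0 0 0 0 0 0 0")

```text
t: 38.55
position: [0.5739, 0.0992, 0.0856]
eef_rot: [-38.9, 90.0, -118.3]
wrist_force: [-3.0, -1.1, 6.9]
width: 0.476
```

Request:
servo_tool(plan="0.7 0 0 0 0 0 0; 0.7 0 0 0 0 0 0; 0.7 0 0 0 0 0 0; 0.7 0 0 0 0 0 0; 0.7 -2 0 0 0 0 0; 0.7 -4 0 0 0 0 0; 0.7 -4 0 0 0 0 0; 0.7 0 -1.2 4 0 0 0")

```text
t: 39.35
position: [0.5728, 0.0639, 0.1901]
eef_rot: [108.5, 89.4, 29.5]
wrist_force: [-0.5, 0.2, -0.6]
width: 0.701
```

```bash
python3 - <<'E'
from h import *
go([.5047,-.2573,.18],10.7)
E
```

```text
t 39.35 pos [0.5728 0.0639 0.1901] jaw 10.96 shift cm [  0.78 -12.8   30.24]
turn rx 0.005 shift after turn [  0.78 -12.66  30.3 ]
```

Request:
servo_tool(plan="0.7 0 -1.8 4.3 0 0 0; 0.7 0 -1.8 4.3 0 0 0; 0.7 0 -1.8 4.3 0 0 0; 0.7 0 -1.8 4.3 0 0 0; 0.7 0 -1.8 4.3 0 0 0; 0.7 0 -1.8 4.3 0 0 0; 0.7 0 -1.2 3 0 0 0; 0.7 0 -0.7 1.2 0 0 0")

```text
t: 40.15
position: [0.4985, -0.2642, 0.1846]
eef_rot: [-45.7, 89.9, -125.4]
wrist_force: [0.5, 0.2, 0.6]
width: 0.698
```

Request:
servo_tool(plan="0.7 0 0 0 0 0 0; 0.7 0 0 0 0 0 0; 0.7 0 0 0 0 0 0; 0.7 0 0 0 0 0 0")

```text
t: 40.55
position: [0.5005, -0.2587, 0.1851]
eef_rot: [122.6, 90.0, 43.3]
wrist_force: [-0.5, -0.6, -0.0]
width: 0.702
```

```bash
python3 - <<'E'
from h import *
m,s=avg(2);print(m.round(4));go([.5047,-.2573,.0829],10.72)
E
```

```text
[ 0.5004 -0.2591  0.1851 10.6697 -0.4132  0.381   0.5892  0.7005]
t 40.65 pos [ 0.5003 -0.2593  0.185 ] jaw 10.66 shift cm [10.21  0.47 -0.11]
turn rx -0.001 shift after turn [10.21  0.47 -0.11]
```

Request:
servo_tool(plan="0.7 2 0.47 -0.11 0 0 0; 0.7 4 0 0 0 0 0; 0.7 3 0 0 0 0 0; 0.7 0.9 0 0 0 0 0; 0.7 0 0 0 0 0 0; 0.7 0 0 0 0 0 0; 0.7 0 0 0 0 0 0")

```text
t: 41.35
position: [0.505, -0.2588, 0.0874]
eef_rot: [53.4, 89.9, -26.1]
wrist_force: [0.3, 0.7, 0.2]
width: 0.7
```

```bash
python3 - <<'E'
from h import *
m,s=avg(2);print(m.round(4));go([.5047,-.2573,.0829],10.72)
E
```

```text
[ 0.5049 -0.2589  0.0873 10.528  -0.2223  0.0333 -0.2824  0.6995]
t 41.45 pos [ 0.5048 -0.2589  0.0872] jaw 10.52 shift cm [ 0.43  0.02 -0.16]
turn rx -0.003 shift after turn [ 0.43  0.02 -0.16]
```

Request:
servo_tool(plan="0.7 0.3 0.02 -0.16 -0.003 0 0; 0.7 0 0 0 0 0 0; 0.7 0 0 0 0 0 0; 0 0 0 0 0 0 0; 0 0 0 0 0 0 0; 0 0 0 0 0 0 0; 0 0 0 0 0 0 0; 0 0 0 0 0 0 0", force=20)

```text
t: 42.25
position: [0.5042, -0.2569, 0.0829]
eef_rot: [126.9, 90.0, 47.6]
wrist_force: [0.4, 0.2, -0.4]
width: 0.452
```

```bash
python3 - <<'E'
from h import *
m,s=avg(2);print(m.round(4));go([.5858,.0428,.0864],10.72)
E
```

```text
[ 0.5042 -0.2569  0.0829 10.7141 -0.0302 -0.3242 -0.4722  0.4521]
t 42.35 pos [ 0.5042 -0.257   0.0829] jaw 10.71 shift cm [ -0.35  13.59 -27.94]
turn rx -0.0 shift after turn [ -0.35  13.6  -27.93]
```

Request:
servo_tool(plan="0 -1 0 0 0 0 0; 0 -2 0 0 0 0 0; 0 -4 0 0 0 0 0; 0 -4 0 0 0 0 0; 0 -2 1.2 -2.4 0 0 0; 0 0 2 -4 0 0 0; 0 0 2 -4.2 0 0 0; 0 0 2 -4.2 0 0 0")

```text
t: 43.15
position: [0.5472, -0.0969, 0.2138]
eef_rot: [27.3, 90.0, -52.1]
wrist_force: [0.7, -0.2, -3.0]
width: 0.45
```

Request:
servo_tool(plan="0 0 2 -4.2 0 0 0; 0 0 2 -4 0 0 0; 0 0 1.6 -3 0 0 0; 0 0 0.8 -2 0 0 0; 0 0 0 0 0 0 0; 0 2 0 0 0 0 0; 0 3 0 0 0 0 0; 0 2 0 0 0 0 0")

```text
t: 43.95
position: [0.5847, 0.042, 0.1418]
eef_rot: [-68.1, 89.9, -147.4]
wrist_force: [0.5, 0.2, -3.6]
width: 0.451
```

Request:
servo_tool(plan="0 0 0 0 0 0 0; 0 0 0 0 0 0 0; 0 0 0 0 0 0 0; 0 0 0 0 0 0 0")

```text
t: 44.35
position: [0.5863, 0.0433, 0.1442]
eef_rot: [81.7, 89.9, 2.4]
wrist_force: [0.3, 0.1, -2.9]
width: 0.45
```

```bash
python3 - <<'E'
from h import *
m,s=avg(3);print(m.round(4));go([.5857,.0433,.0859],10.72)
E
```

```text
[ 0.5861  0.0434  0.1439 10.7011 -0.0109 -0.1143 -2.5624  0.4513]
t 44.5 pos [0.586  0.0434 0.1437] jaw 10.7 shift cm [ 5.78 -0.04  0.  ]
turn rx -0.0 shift after turn [ 5.78 -0.04  0.  ]
```

Request:
servo_tool(plan="0 2 -0.02 0 0 0 0; 0 2 0 0 0 0 0; 0 0.8 0 0 0 0 0; 0 0.4 0 0 0 0 0; 0 0 0 0 0 0 0; 0 0 0 0 0 0 0; 0 0 0 0 0 0 0")

```text
t: 45.2
position: [0.5859, 0.0435, 0.0917]
eef_rot: [85.0, 89.9, 5.8]
wrist_force: [-0.5, -0.5, -3.6]
width: 0.45
```

```bash
python3 - <<'E'
from h import *
m,s=avg(3);print(m.round(4));go([.5857,.0433,.0859],10.72)
E
```

```text
[ 0.5858  0.0434  0.0915 10.7091 -0.5051 -0.1846 -2.3988  0.4506]
t 45.35 pos [0.5857 0.0434 0.0914] jaw 10.71 shift cm [ 0.55 -0.01  0.01]
turn rx -0.0 shift after turn [ 0.55 -0.01  0.01]
```

Request:
servo_tool(plan="0 0.3 0.02 0 0 0 0; 0 0.2 0 0 0 0 0; 0 0.05 0 0 0 0 0; 0 0 0 0 0 0 0; 0 0 0 0 0 0 0; 0 0 0 0 0 0 0")

```text
t: 45.95
position: [0.5859, 0.0434, 0.0858]
eef_rot: [51.1, 90.0, -28.2]
wrist_force: [-1.5, -0.6, 6.2]
width: 0.451
```

```bash
python3 - <<'E'
from h import *
m,s=avg(2);print(m.round(4))
E
```

```text
[ 0.5859  0.0434  0.0858 10.7185 -0.4894 -1.3543  5.4822  0.4513]
```

Contact is made at the target pose. I'll release the tin and fetch the spray.

Request:
servo_tool(plan="0.7 0 0 0 0 0 0; 0.7 0 0 0 0 0 0; 0.7 0 0 0 0 0 0; 0.7 0 0 0 0 0 0; 0.7 -2 0 0 0 0 0; 0.7 -4 0 0 0 0 0; 0.7 -4 0 0 0 0 0; 0.7 0 -0.9 4 0 0 0")

```text
t: 46.85
position: [0.5872, 0.0086, 0.1908]
eef_rot: [104.0, 89.4, 25.2]
wrist_force: [1.6, -0.1, -0.9]
width: 0.699
```

```bash
python3 - <<'E'
from h import *
go([.5795,-.3151,.18],10.49)
E
```

```text
t 46.85 pos [0.5872 0.0086 0.1908] jaw 11.15 shift cm [ 0.93 -7.03 31.61]
turn rx 0.012 shift after turn [ 0.93 -6.66 31.69]
```

Request:
servo_tool(plan="0.7 0 -0.9 4.3 0 0 0; 0.7 0 -0.9 4.4 0 0 0; 0.7 0 -0.9 4.4 0 0 0; 0.7 0 -0.9 4.4 0 0 0; 0.7 0 -0.9 4.4 0 0 0; 0.7 0 -0.9 4.4 0 0 0; 0.7 0 -0.8 3.5 0 0 0; 0.7 0 -0.4 1.7 0 0 0")

```text
t: 47.65
position: [0.5768, -0.3235, 0.1849]
eef_rot: [-49.0, 89.9, -128.5]
wrist_force: [0.4, -0.3, -0.3]
width: 0.699
```

Request:
servo_tool(plan="0.7 0 0 0 0 0 0; 0.7 0 0 0 0 0 0; 0.7 0 0 0 0 0 0; 0.7 0 0 0 0 0 0")

```text
t: 48.05
position: [0.5786, -0.3171, 0.1857]
eef_rot: [143.5, 90.0, 64.4]
wrist_force: [0.2, 0.4, -0.3]
width: 0.696
```

```bash
python3 - <<'E'
from h import *
m,s=avg(2);print(m.round(4));go([.5795,-.3151,.0812],10.49)
E
```

```text
[ 0.5785 -0.3177  0.1857 10.8457  0.2886 -0.3057 -0.6372  0.7001]
t 48.15 pos [ 0.5784 -0.3178  0.1856] jaw 10.83 shift cm [10.44  0.16 -0.25]
turn rx 0.006 shift after turn [10.44  0.15 -0.25]
```

Request:
servo_tool(plan="0.7 2 0.15 -0.25 0.006 0 0; 0.7 4 0 0 0 0 0; 0.7 3 0 0 0 0 0; 0.7 1 0 0 0 0 0; 0.7 0 0 0 0 0 0; 0.7 0 0 0 0 0 0; 0.7 0 0 0 0 0 0")

```text
t: 48.85
position: [0.58, -0.3168, 0.0871]
eef_rot: [54.3, 89.9, -25.4]
wrist_force: [-0.1, 0.1, -0.5]
width: 0.703
```

```bash
python3 - <<'E'
from h import *
m,s=avg(2);print(m.round(4));go([.5795,-.3151,.0812],10.49)
E
```

```text
[ 0.5797 -0.3169  0.087  10.3635  0.0309  0.3677 -0.3436  0.6989]
t 48.95 pos [ 0.5797 -0.3169  0.0869] jaw 10.36 shift cm [ 0.57  0.01 -0.18]
turn rx -0.002 shift after turn [ 0.57  0.01 -0.18]
```

Request:
servo_tool(plan="0.7 0.5 0.01 -0.17 -0.002 0 0; 0.7 0 0 0 0 0 0; 0.7 0 0 0 0 0 0; 0 0 0 0 0 0 0; 0 0 0 0 0 0 0; 0 0 0 0 0 0 0; 0 0 0 0 0 0 0; 0 0 0 0 0 0 0", force=20)

```text
t: 49.75
position: [0.5789, -0.3149, 0.0804]
eef_rot: [78.5, 90.0, -1.0]
wrist_force: [0.5, -0.3, -0.4]
width: 0.406
```

```bash
python3 - <<'E'
from h import *
m,s=avg(2);print(m.round(4));go([.5939,-.0136,.0844],10.49)
E
```

```text
[ 0.5789 -0.3148  0.0804 10.4883 -0.1206 -0.1646 -0.3411  0.4077]
t 49.85 pos [ 0.5789 -0.3148  0.0804] jaw 10.49 shift cm [ -0.4    6.96 -29.35]
turn rx -0.0 shift after turn [ -0.4    6.96 -29.35]
```

Request:
servo_tool(plan="0 -1 0 0 0 0 0; 0 -2 0 0 0 0 0; 0 -4 0 0 0 0 0; 0 -4 0 0 0 0 0; 0 -2 0.6 -2.4 0 0 0; 0 0 1 -4 0 0 0; 0 0 1 -4.2 0 0 0; 0 0 1 -4.2 0 0 0")

```text
t: 50.65
position: [0.5868, -0.1615, 0.2113]
eef_rot: [37.7, 90.0, -41.8]
wrist_force: [0.2, 0.1, -2.5]
width: 0.402
```

Request:
servo_tool(plan="0 0 1 -4.2 0 0 0; 0 0 1 -4.2 0 0 0; 0 0 0.8 -3.6 0 0 0; 0 0 0.5 -2.5 0 0 0; 0 0 0 0 0 0 0; 0 2 0 0 0 0 0; 0 3 0 0 0 0 0; 0 2 0 0 0 0 0")

```text
t: 51.45
position: [0.5927, -0.0155, 0.1394]
eef_rot: [-60.8, 89.9, -140.3]
wrist_force: [0.3, 0.6, -2.5]
width: 0.405
```

Request:
servo_tool(plan="0 0 0 0 0 0 0; 0 0 0 0 0 0 0; 0 0 0 0 0 0 0; 0 0 0 0 0 0 0")

```text
t: 51.85
position: [0.5939, -0.0144, 0.1417]
eef_rot: [75.9, 89.9, -3.6]
wrist_force: [-0.3, 0.2, -2.5]
width: 0.403
```

```bash
python3 - <<'E'
from h import *
m,s=avg(3);print(m.round(4));go([.5938,-.0132,.0834],10.49)
E
```

```text
[ 0.5937 -0.0143  0.1414 10.4714  0.0893 -0.2778 -2.4035  0.4063]
t 52.0 pos [ 0.5936 -0.0143  0.1412] jaw 10.48 shift cm [ 5.78  0.03 -0.11]
turn rx -0.0 shift after turn [ 5.78  0.03 -0.11]
```

Request:
servo_tool(plan="0 2 0.03 -0.11 0 0 0; 0 2 0 0 0 0 0; 0 0.8 0 0 0 0 0; 0 0.4 0 0 0 0 0; 0 0 0 0 0 0 0; 0 0 0 0 0 0 0; 0 0 0 0 0 0 0")

```text
t: 52.7
position: [0.5938, -0.0131, 0.0891]
eef_rot: [78.1, 89.9, -1.4]
wrist_force: [0.1, -0.7, -2.2]
width: 0.409
```

```bash
python3 - <<'E'
from h import *
m,s=avg(3);print(m.round(4));go([.5938,-.0132,.0834],10.49)
E
```

```text
[ 5.93700e-01 -1.31000e-02  8.90000e-02  1.04787e+01  4.00000e-03
 -6.93000e-02 -2.24290e+00  4.04900e-01]
t 52.85 pos [ 0.5937 -0.0131  0.0889] jaw 10.48 shift cm [0.55 0.01 0.01]
turn rx -0.0 shift after turn [0.55 0.01 0.01]
```

Request:
servo_tool(plan="0 0.3 0.02 0.01 0 0 0; 0 0.2 0 0 0 0 0; 0 0.05 0 0 0 0 0; 0 0 0 0 0 0 0; 0 0 0 0 0 0 0; 0 0 0 0 0 0 0")

```text
t: 53.45
position: [0.5939, -0.0131, 0.0832]
eef_rot: [59.7, 90.0, -19.8]
wrist_force: [-0.0, 0.1, 6.1]
width: 0.404
```

```bash
python3 - <<'E'
from h import *
m,s=avg(2);print(m.round(4))
E
```

```text
[ 0.5939 -0.0132  0.0832 10.4839 -0.7605 -0.7211  5.3052  0.406 ]
```

Request:
servo_tool(plan="0.7 0 0 0 0 0 0; 0.7 0 0 0 0 0 0; 0.7 0 0 0 0 0 0; 0.7 0 0 0 0 0 0; 0.7 -2 0 0 0 0 0; 0.7 -4 0 0 0 0 0; 0.7 -4 0 0 0 0 0; 0.7 -4 0 0 0 0 0")

```text
t: 54.35
position: [0.5933, -0.013, 0.2242]
eef_rot: [-119.9, 89.9, 160.6]
wrist_force: [0.7, 0.1, -1.2]
width: 0.698
```

Request:
servo_tool(plan="0.9 -4 0 0 0 0 0; 0.9 -3.4 0.1 -2.6 0.009 0 0; 0.9 0 0 -3.1 0 0 0; 0.9 0 0 0 0 0 0; 0.9 0 0 0 0 0 0; 0.9 0 0 0 0 0 0; 0.9 0 0 0 0 0 0")

```text
t: 55.05
position: [0.5845, 0.042, 0.2962]
eef_rot: [-79.8, 89.9, -159.9]
wrist_force: [-0.0, -0.7, 0.3]
width: 0.899
```

```bash
python3 - <<'E'
from h import *
m,s=avg(2);print(m.round(4)); w=wcam('w20');f=cv2.resize(w['frame'][110:250,190:350],None,fx=5,fy=5,interpolation=cv2.INTER_CUBIC);cv2.imwrite('pics/w20c.png',f)
E
```

```text
[ 0.5845  0.0422  0.2964  9.8992 -0.1889  0.0834  0.0103  0.9011]
```

View pics/w20c.png

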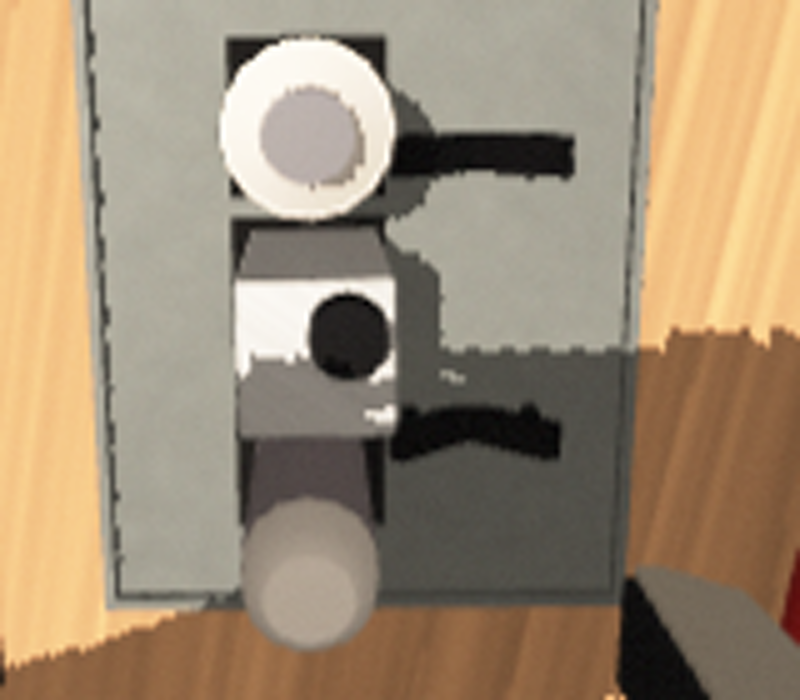

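The containers sit on their pads within about 1 mm of the starting picture. In ×5 pixels, the bottle moved from 303 to 308, the tin from 313 to 316, and the spray stayed at 311. I'll do a final check of the whole scene with the arm clear.

Request:
servo_tool(plan="0.9 -2 0 3 0 0 0; 0.9 0 0 4.5 0 0 0; 0.9 0 0 4.5 0 0 0; 0.9 0 0 4.5 0 0 0; 0.9 0 0 4.5 0 0 0; 0.9 0 0 4.5 0 0 0; 0.9 0 0 4.5 0 0 0; 0.9 0 0 4 0 0 0")

```text
t: 56.0
position: [0.6431, -0.2948, 0.3166]
eef_rot: [-64.7, 90.0, -144.8]
wrist_force: [0.4, -0.2, -0.6]
width: 0.897
```

Request:
servo_tool(plan="0.9 0 0 2 0 0 0; 0.9 0 0 0 0 0 0; 0.9 0 0 0 0 0 0; 0.9 0 0 0 0 0 0")

```text
t: 56.4
position: [0.6471, -0.309, 0.3172]
eef_rot: [163.1, 89.9, 83.2]
wrist_force: [-0.0, 1.7, 0.0]
width: 0.899
```

```bash
python3 - <<'E'
from h import *
a=snap('top','t21')['frame']; s=snap('scene','s21')['frame']
b=cv2.imread('pics/top0.png')
z=lambda f:cv2.resize(f[120:300,100:360],None,fx=3,fy=3,interpolation=cv2.INTER_CUBIC)
cv2.imwrite('pics/t21z.png',z(a)); cv2.imwrite('pics/s21z.png',cv2.resize(s[120:320,170:430],None,fx=3,fy=3,interpolation=cv2.INTER_CUBIC))
E
```

```text
(no output)
```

View pics/t21z.png

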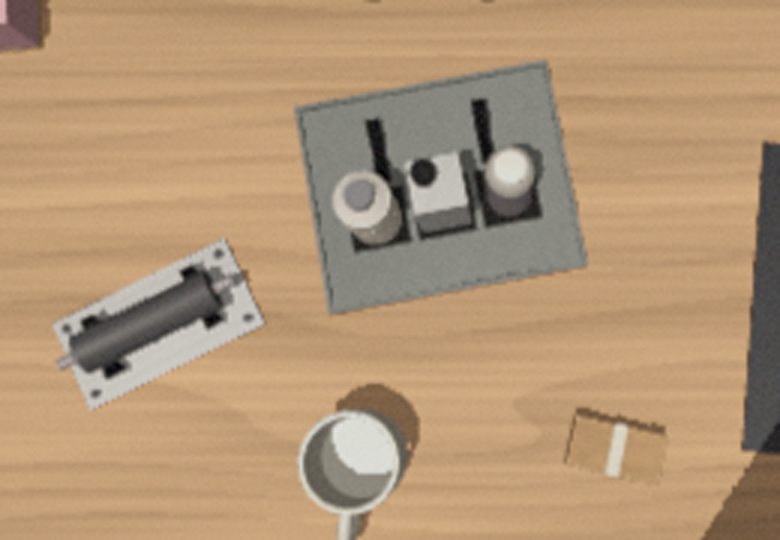

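View pics/s21z.png

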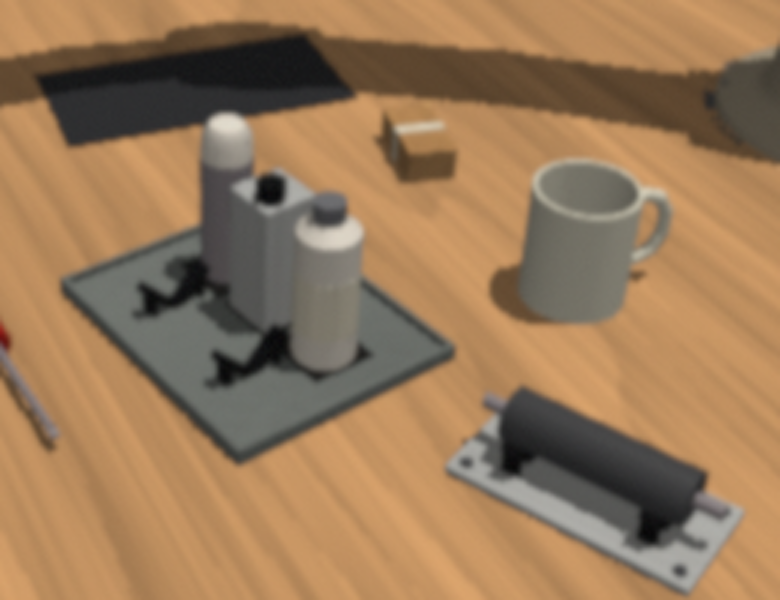

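```bash
python3 - <<'E'
from h import *
c=dict(np.load('pics/top0.npz'));q=lambda u,v,z: ray(c,(100+u/3-.33,120+v/3-.33),z)
P=np.array([q(*a,.006) for a in [(53,325),(226,239),(264,322),(94,409)]]);C=P.mean(0);ax=(P[0]-P[1]);ax/=np.linalg.norm(ax)
a,b=q(57,364,.0335),q(245,280,.0335);d=((a+b)/2-C)
print(C,np.linalg.norm(a-b),'along',d@ax*1000,'across',(d-(d@ax)*ax)[:2]*1000)
E
```

```text
[0.48623955 0.27872766 0.006     ] 0.16571648597866084 along -1.3646037076172646 across [-0.94849017 -0.47612709]
```

Both views put the roller within about 1.4 mm of the cradle's centre, so I'm handing the job in.

```bash
python3 -c "
from station import arm
print(arm.close_job())"
```

```text
the job is handed in; nothing more can be done
None
```

The job is done and handed in, with the last clock reading at 56.4 s of the 136 s limit. I stood the spray, tin and bottle upright on the mat, seated the roller in the cradle's vees, then put the bottle, tin and spray back on their own pads.

What the last checks showed:
- **Roller:** it lies in both vee rests. Its centring along the cradle is within about 1 mm by the wrist view (axle tip 2.7 mm inside the plate end, 2 mm expected). The top view says about 1.4 mm. Both figures are within the cameras' roughly 2 mm calibration.
- **Containers:** all three stand upright on their own pads. Compared with the starting picture, the spray shows no visible shift. The bottle and tin sit about 1 mm further back, towards where the roller lay. I did not correct that.
- **Carton, mug and screwdriver:** I never went near them, and the carton and mug look unmoved in the final views. The screwdriver was only partly in the final crops and looked unmoved there.
- **Force:** the highest wrist force I read was about 12.6 N, while setting the tin down on the mat.

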